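# Close the two bench take-offs with the caps that fit

## Task

Two take-off nipples on the bench, one thick and one thin, must be closed before the line is put under pressure. Find the cap whose bore fits each nipple and push it straight on until the sprung ball clicks into the cap's groove and the cap's rim sits fully home against the nipple's shoulder. Leave the oversize spare cap and everything else on the bench undisturbed, and let go of both caps.

Things in the scene. Friction and masses are not known exactly. Their poses are not given: they have to be found in the camera images.
- thin_cap_center (a point): Loose smallest dark grey cap, for the thin nipple: a sleeve with eight outer flats, 29.4 mm across flats, 52 mm long, about 40 g; it stands upright on its closed end at the start, bore facing up. This point: on its axis, half-way (26 mm from either end). z runs along the cap's axis out of the mouth; x and y are square to outer flats.
- thin_cap_mouth (a point): Centre of the open end of the thin nipple's cap, in the plane of the rim; axes as at the cap's centre. Bore 17.4 mm between inner flats, 38 mm deep: a steel lip for the first 6 mm, then a catch groove 2.5 mm deep, from 6 to 15.5 mm behind the rim; the other end is closed.
- thin_takeoff_shoulder (a point): Point on the axis of the fixed, level thin steel nipple (15 mm diameter, 48 mm above the bench), in the plane of its shoulder, which the cap's rim must meet. x runs along the nipple into the block (the way to push), z up. The nipple stands out 34 mm from here towards -x, roughly towards the robot, its last 8 mm tapered to 7 mm.
- thin_takeoff: Aluminium block that carries the thin nipple, fixed on the bench: 50 mm wide, top 71 mm above the bench, on a 7 mm foot plate, with a bent copper pipe behind. The shoulder is the face of a round collar, 26.6 mm across and 12 mm long, on the block's front. Origin under the block's centre, 32 mm behind the shoulder; x as at the shoulder.
- thin_takeoff_ball (a joint): Sprung catch ball on top of the thin nipple, 10.75 mm from the shoulder, standing out 3 mm: how far it is pressed in (m). 0 = fully out (free, or clicked into the cap's groove), about 0.002 = held down by the cap's lip, 0.003 = limit. Pushing a cap over it takes about 4 to 12 N.
- thick_cap_center (a point): Loose middle-sized dark grey cap, for the thick nipple: a sleeve with eight outer flats, 38.4 mm across flats, 52 mm long, about 70 g; it lies on one of its flats at the start, bore facing sideways. This point: on its axis, half-way (26 mm from either end). x runs along the cap's axis out of the mouth; y and z are square to outer flats.
- thick_cap_mouth (a point): Centre of the open end of the thick nipple's cap, in the plane of the rim; axes as at the cap's centre. Bore 26.4 mm between inner flats, 38 mm deep: a steel lip for the first 6 mm, then a catch groove 2.5 mm deep, from 6 to 15.5 mm behind the rim; the other end is closed.
- thick_takeoff_shoulder (a point): Point on the axis of the fixed, level thick steel nipple (24 mm diameter, 48 mm above the bench), in the plane of its shoulder, which the cap's rim must meet. x runs along the nipple into the block (the way to push), z up. The nipple stands out 34 mm from here towards -x, roughly towards the robot, its last 8 mm tapered to 16 mm.
- thick_takeoff: Aluminium block that carries the thick nipple, fixed on the bench: 50 mm wide, top 71 mm above the bench, on a 7 mm foot plate, with a bent copper pipe behind. The shoulder is the face of a round collar, 35.6 mm across and 12 mm long, on the block's front. Origin under the block's centre, 32 mm behind the shoulder; x as at the shoulder.
- thick_takeoff_ball (a joint): Sprung catch ball on top of the thick nipple, 10.75 mm from the shoulder, standing out 3 mm: how far it is pressed in (m). 0 = fully out (free, or clicked into the cap's groove), about 0.002 = held down by the cap's lip, 0.003 = limit. Pushing a cap over it takes about 4 to 12 N.
- spare_cap_center (a point): Centre of the loose oversize spare cap: same make, 46 mm across flats, 52 mm tall, bore 34 mm, standing upright, bore up. It fits neither nipple and stays where it is. z points up out of its mouth.
- petri_pair: Bystander, not to be disturbed: two stacked clear petri dishes, 70 mm across, 32 mm high. Origin at the centre of its underside.
- marker: Bystander, not to be disturbed: felt marker with a black cap, lying, 125 mm long, 16 mm high, along its y. Origin at the centre of its underside.
- microtube: Bystander, not to be disturbed: small closed microtube lying, 41 mm long along x, 19 mm high. Origin at the centre of its underside.
- timer: Bystander, not to be disturbed: white laboratory timer lying flat, 62 x 66 x 19 mm. Origin at the centre of its underside.
Things that resemble listed ones, but are neither listed nor needed, are in the scene too. Leave any purple look-alike of the part that bears thick_cap_center alone.

How it is judged:
By the outcome, as a careful person would: the job done as asked, in the order asked, and still so for the second after the job is handed in, with the robot touching nothing.
It also fails if it takes over 72 s, if anything falls off the work surface, if the arm or the gripper's body presses on something with over 40 N, if the wrist force passes 120 N, or if a joint passes its speed limit or range.

## Robot

A 6-joint arm with a two-finger parallel gripper is mounted at the origin on a cart in front of the work surface, level with it; the furniture and walls round the work are solid. World frame = base frame: x ahead of the robot, y to its left, z up, the work surface at z = 0. Lengths are in m, angles in rad, forces in N, time in s.
With the tool pointing down it reaches from about 0.275 to 0.825 m from the base axis. Payload 5.2 kg.
Tool frame: the origin (TCP) lies at the very end of the fingers, on their centre line; the grasp point (between the pads) lies 19 mm behind it; z points along the fingers, y is the direction in which the jaws open and shut (so a half turn about z gives the same grasp; the last joint's range is limited). The gripper opens to 93 mm and grips with 3 to 60 N. Pads are 15 mm wide; open, the fingers measure 128 mm over their backs; the gripper's body (75 mm by 188 mm) begins 65 mm behind the grasp point.
Start: joints at [-1.396, 0.259, 1.535, -0, 1.348, -0.203], TCP at [0.203, -0.511, 0.219] pointing down, gripper open.
Joint ranges: [-3.14, 3.14], [-0.91, 2.08], [0.19, 2.58], [-1.22, 4.36], [0.22, 2.71], [-3.12, 3.12]. Speed limits (rad/s): [2.57, 2.57, 3.14, 3.14, 3.14, 3.14].

## Interface

Orientations are given as a rotation vector (axis times angle).
In Python, from bench import readout, get_image, sign_off gives the robot as it stands.
- The arm moves only by the tool apply_moves, never from a script. Its argument "plan" is a list of rows, each a list of 5 numbers: the finger opening in mm, from 0 to 93, then the shift along the tool's x, y, z in mm, then the turn about the tool's z in degrees. A call has 1 to 20 rows; each row shifts and turns the commanded pose from where the row before left it, along the tool's axes as they then stand; what a row does not reach is not made up. A row lasts 1/12 s, in which the tool goes at most 41.7 mm and 7.16 degrees, less where a joint would pass 70% of its speed; a pose out of reach is approached as far as the arm can. A call with a gripper value outside its range is refused whole. The fingers move at their own pace and stop on an object; the grip force is fixed at half the most. Time passes only in rows, so rows that do not move let the fingers close. It gives the time, the measured TCP pose, the force and the opening at its end, in the units of the state.
- readout.get_state(): the state, without advancing time (a new reading comes with each control period).
- get_image(name): name is "scene" or "top" or "wrist"; returns a dict with "color" (420x560x3 uint8, red, green, blue), "mtx" (3x3 intrinsics, pixels), "R" (3x3) and "t" (3): a world point X has camera coordinates R X + t. Camera axes: x right, y down, z forward; pixel columns grow to the right and rows downward; lengths in m; the calibration is good to about 2 mm. A picture is of the moment at which its call begins. There is no depth.
- sign_off(): hands the job in, once; it reports no verdict.
The state is a dict: "t": time; "joint_pos": joint angles; "joint_velocities": joint speeds; "tau": joint torques, N m; "eef_pos": TCP position; "eef_rot": TCP orientation; "contact_force": force on the tool from outside, world axes, zero at the start; "wrist_torque": the same for the moment, N m; "grip_width": opening from 0.0 (shut) to 1.0 (fully open).
Only numpy, scipy, OpenCV 4.12 (cv2) and the standard library are available. Lean on these libraries where they do the work, as an engineer would, in place of code of your own. Each camera call takes 0.05 s, during which the arm holds its last target.

## Working session

There is one attempt and no reset: what is moved stays moved. The work goes in short steps, Python scripts to look and compute and a tool call to move; the robot and the scene stay as the last step left them, time stands still between calls to the robot, and variables do not carry over. Pictures are saved under pics/ and viewed, and the job is handed in when it is done.

Besides the shell and the picture viewer there is one more tool, called after "Call:" as a command line: name --pt "numbers of a row" for each row, then --argument value for the rest. apply_moves: Moves the arm, as the interface text tells. Its arguments: {"type":"object","properties":{"plan":{"type":"array","items":{"type":"array","items":{"type":"number"}}}},"required":["plan"]}

```bash
ls; mkdir -p pics
cat > h.py <<'E'
import numpy as np, cv2
from bench import readout, get_image, sign_off
from scipy.spatial.transform import Rotation as Rn
def snap(n,f):
    d=get_image(n); cv2.imwrite('pics/'+f+'.png',d['color'][:,:,::-1]); 
    np.savez('pics/'+f+'.npz',**{k:np.array(v) for k,v in d.items()}); return d
def load(f): return dict(np.load('pics/'+f+'.npz'))
def ray(d,u,v,z):
    c=-d['R'].T@d['t']; r=d['R'].T@np.linalg.inv(d['mtx'])@np.array([u,v,1.]); return c+r*(z-c[2])/r[2]
def proj(d,X):
    p=d['mtx']@(d['R']@np.array(X)+d['t']); return p[:2]/p[2]
def crop(f,out,x0,y0,x1,y1,s):
    im=cv2.imread('pics/'+f+'.png')[y0:y1,x0:x1]; cv2.imwrite('pics/'+out+'.png',cv2.resize(im,None,fx=s,fy=s,interpolation=cv2.INTER_CUBIC))
E
python3 - <<'E'
from h import *
for n in ['scene','top','wrist']:
    d=snap(n,n+'0'); print(n,-d['R'].T@d['t'],d['R'].tolist(),d['mtx'][0,0])
print(readout.get_state())
E
```

```text
pics
scene [-0.06053431 -0.69227345  1.36753982] [[0.6850367594389065, -0.7284917003162237, -0.004947806364330175], [-0.6239338964407832, -0.5831827914247613, -0.5201964289172359], [0.3760733054733655, 0.35944078004088587, -0.8540323147012271]] 466.857864749712
top [ 0.29812384 -0.17612033  1.24737024] [[-0.021972940776802913, -0.9992493934112326, -0.031903599184146536], [-0.9841645149697986, 0.027233438928849135, -0.1751529254062574], [0.1758902991863976, 0.027549765360020947, -0.9840241933411635]] 464.6035924730963
wrist [ 0.27216654 -0.4840572   0.38374456] [[0.3691776983439747, -0.9293578009416968, -0.0013801718226156081], [-0.8955875464089204, -0.35615873480639765, 0.26659689108907025], [-0.24825546069058954, -0.09718556194168312, -0.9638071346422913]] 324.7509150257019
{'t': 0.15, 'joint_pos': array([-1.39580914e+00,  2.59172625e-01,  1.53580789e+00,  1.18026233e-05,
        1.34799187e+00, -2.02782686e-01]), 'joint_velocities': array([ 0.00037852, -0.00134615, -0.00196056,  0.00085866,  0.00092729,
        0.00029734]), 'tau': array([ 2.08865174e-03, -4.37642026e+01, -2.84233797e+01,  7.19226943e-02,
        3.79052956e-02, -8.81711344e-05]), 'eef_pos': array([ 0.20282936, -0.51079825,  0.21801983]), 'eef_rot': array([-3.08436283e+00, -5.89614267e-01, -4.81748794e-05]), 'contact_force': array([ 0.09436788, -1.00016617,  0.96727709]), 'wrist_torque': array([0.03705798, 0.00025649, 0.01283102]), 'grip_width': 1.0028988187155818}
```

View pics/top0.png

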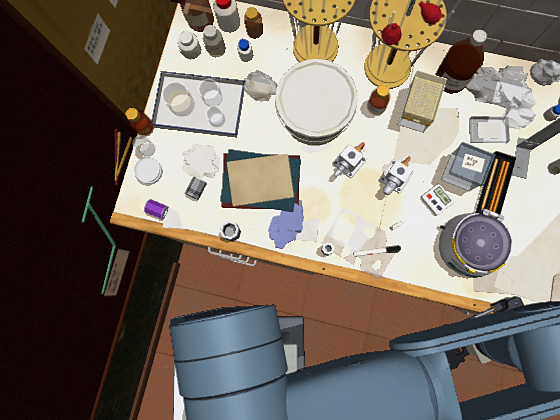

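View pics/scene0.png

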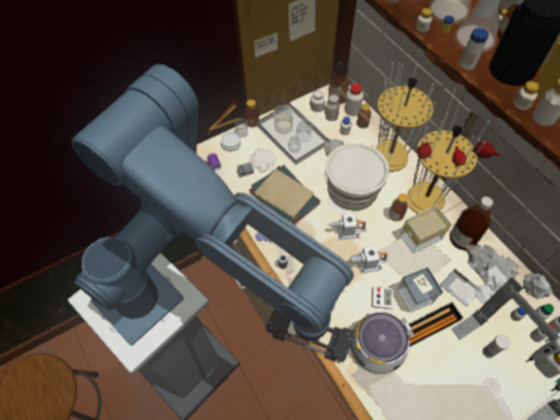

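View pics/wrist0.png

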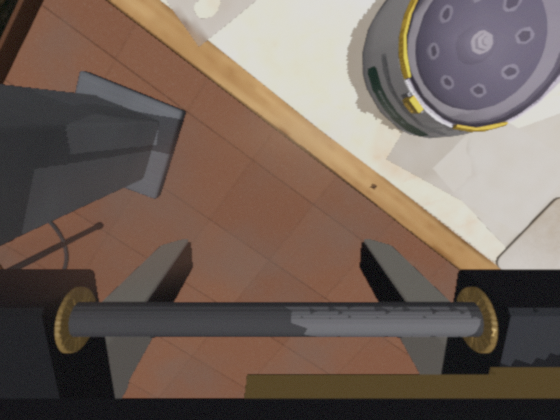

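Run:
```python
from h import *
crop('top0','c1',120,130,290,260,4.6)
crop('top0','c2',300,130,440,265,4.4)
d=load('top0')
for n,u,v,z in [('spare',230,231,.026),('thin',327,248,.026),('thickcap',195,187,.02),('purple',155,209,.02),('nipA block',350,160,.07),('nipB',397,174,.07),('pot',475,245,.1),('bowl',316,100,.05)]: print(n,ray(d,u,v,z).round(3))
```

```text
spare [0.444 0.01  0.026]
thin [ 0.393 -0.245  0.026]
thickcap [0.568 0.107 0.02 ]
purple [0.51  0.215 0.02 ]
nipA block [ 0.617 -0.311  0.07 ]
nipB [ 0.576 -0.43   0.07 ]
pot [ 0.386 -0.601  0.1  ]
bowl [ 0.793 -0.229  0.05 ]
```

View pics/c1.png

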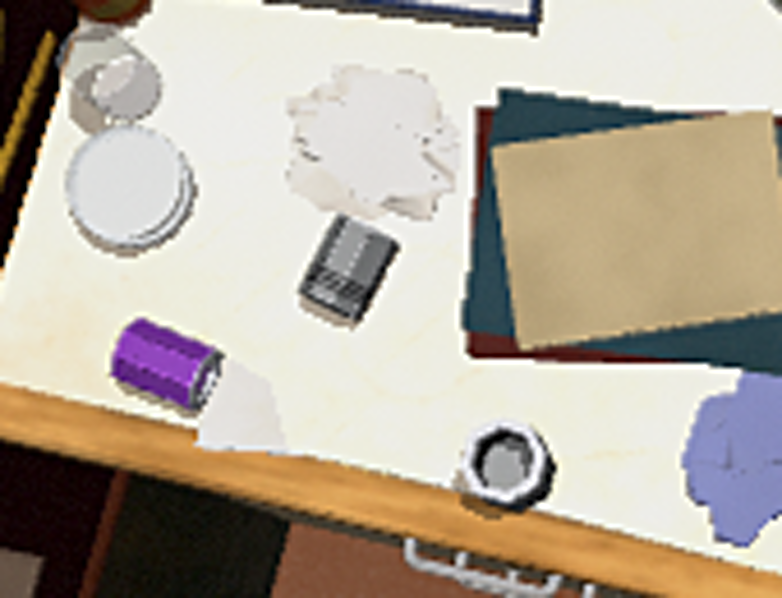

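View pics/c2.png

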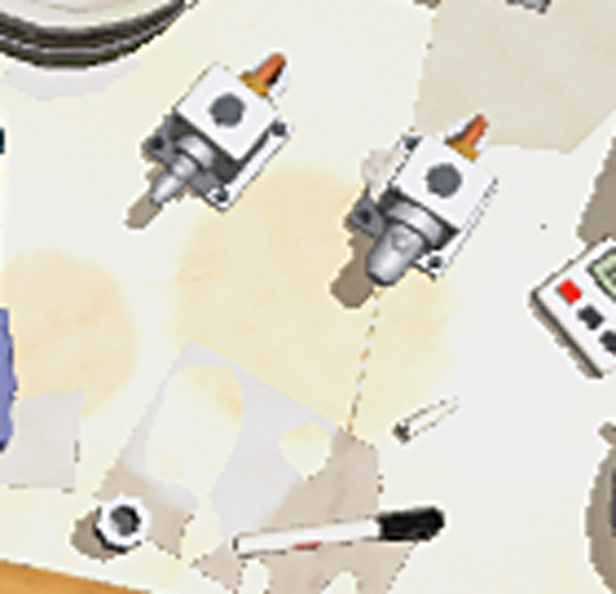

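```bash
cat >> h.py <<'E'
def yawdir(a): return np.array([np.cos(a),np.sin(a),0])
def plan(p,ydir=None,n=None):
    """p target TCP world; ydir: desired angle(deg) of tool x axis in world mod 180"""
    s=readout.get_state(); M=Rn.from_rotvec(s['eef_rot']).as_matrix()
    d=M.T@(np.array(p)-s['eef_pos'])*1000
    a=np.degrees(np.arctan2(M[1,0],M[0,0]))
    t=0
    if ydir is not None:
        t=-((ydir-a+90)%180-90)
    print('toolx ang',a.round(1),'shift mm',d.round(1),'turn deg',round(t,1),'tcp',s['eef_pos'].round(4),'F',s['contact_force'].round(1),'w',round(s['grip_width']*93,1),'q',s['joint_pos'].round(2),'t',round(s['t'],2))
E
python3 - <<'E'
from h import *
print(Rn.from_rotvec(readout.get_state()['eef_rot']).as_matrix().round(3))
plan([.40,-.33,.30],-32)
d=load('top0')
# nipple tips etc: crop c2 scale 4.4 offset 300,130
f=lambda u,v:(300+u/4.4,130+v/4.4)
for n,(u,v),z in [('thin tip',(157,197),.048),('thin blk',(228,110),.071),('thick tip',(380,270),.048),('thick blk',(443,180),.071)]:
    print(n,ray(d,*f(u,v),z).round(3))
E
```

```text
[[ 0.929  0.369 -0.   ]
 [ 0.369 -0.929  0.001]
 [ 0.    -0.001 -1.   ]]
toolx ang 21.6 shift mm [250.  -95.4 -81.8] turn deg 53.6 tcp [ 0.2028 -0.5108  0.218 ] F [ 0.1 -1.   1. ] w 93.3 q [-1.4   0.26  1.54  0.    1.35 -0.2 ] t 0.15
thin tip [ 0.584 -0.274  0.048]
thin blk [ 0.63  -0.316  0.071]
thick tip [ 0.535 -0.404  0.048]
thick blk [ 0.583 -0.44   0.071]
```

Call:
apply_moves --pt "93 0 0 -35 0" --pt "93 0 0 -35 0" --pt "93 30 -12 -10 0" --pt "93 32 -12 0 0" --pt "93 32 -12 0 0" --pt "93 32 -12 0 0" --pt "93 32 -12 0 0" --pt "93 32 -12 0 0" --pt "93 30 -12 0 0" --pt "93 30 -11 0 0" --pt "93 0 0 0 7" --pt "93 0 0 0 7" --pt "93 0 0 0 7" --pt "93 0 0 0 7" --pt "93 0 0 0 7" --pt "93 0 0 0 7" --pt "93 0 0 0 6" --pt "93 0 0 0 6" --pt "93 0 0 0 0" --pt "93 0 0 0 0"

```text
t: 1.82
eef_pos: [0.4002, -0.3306, 0.2984]
eef_rot: [-3.018, 0.87, 0.001]
contact_force: [-0.0, 0.6, 0.4]
grip_width: 1.004
```

Run:
```python
from h import *
plan([.40,-.33,.30],-40)
snap('wrist','w1');snap('top','t1')
```

```text
toolx ang -32.2 shift mm [-0.4 -0.4 -1.6] turn deg 7.8 tcp [ 0.4002 -0.3306  0.2984] F [-0.   0.6  0.4] w 93.4 q [-0.91  0.16  1.47 -0.    1.52  1.23] t 1.82
```

View pics/w1.png

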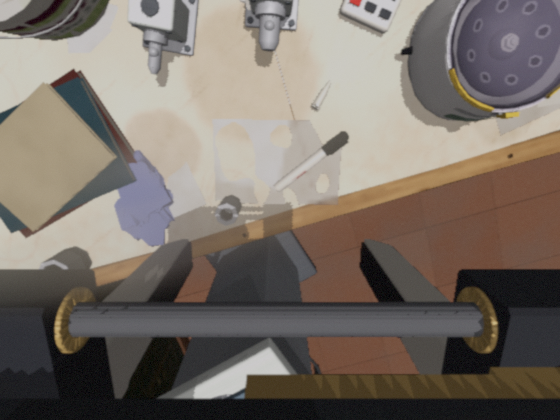

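Run:
```python
from h import *
plan([.49,-.29,.20],-40)
```

```text
toolx ang -32.2 shift mm [ 54.4 -82.2  98.5] turn deg 7.8 tcp [ 0.4002 -0.3306  0.2985] F [-0.  -0.2 -0.1] w 93.1 q [-0.91  0.16  1.47 -0.    1.52  1.23] t 1.92
```

Call:
apply_moves --pt "93 18 -27 25 0" --pt "93 18 -27 25 0" --pt "93 18 -28 25 0" --pt "93 0 0 23 4" --pt "93 0 0 0 4" --pt "93 0 0 0 0" --pt "93 0 0 0 0"

```text
t: 2.5
eef_pos: [0.4899, -0.2903, 0.2007]
eef_rot: [-2.951, 1.078, 0.0]
contact_force: [-1.1, -0.8, 1.2]
grip_width: 1.0
```

Run:
```python
from h import *
plan([.49,-.29,.20],-40)
snap('wrist','w2')
```

```text
toolx ang -40.1 shift mm [-0.1 -0.3  0.7] turn deg -0.1 tcp [ 0.4899 -0.2903  0.2007] F [-1.1 -0.8  1.2] w 93.0 q [-0.73  0.31  1.52 -0.    1.32  1.54] t 2.5
```

View pics/w2.png

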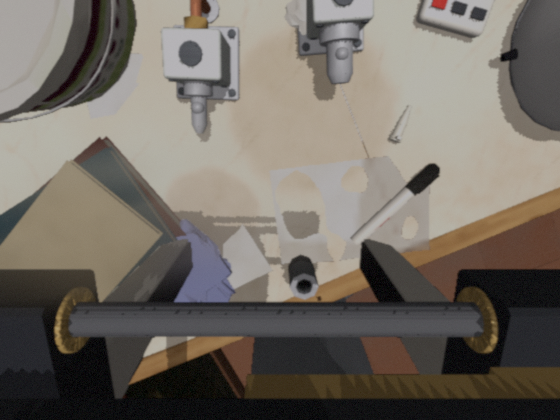

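Run:
```python
from h import *
crop('w2','a',155,20,255,140,5)
crop('w2','b',290,0,380,100,6)
```

```text
(no output)
```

View pics/a.png

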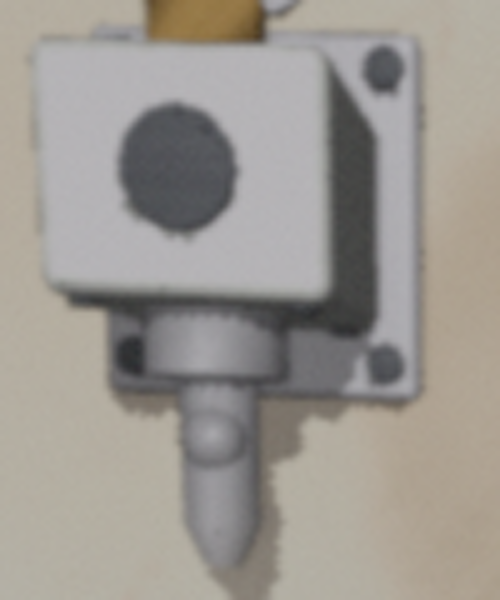

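View pics/b.png

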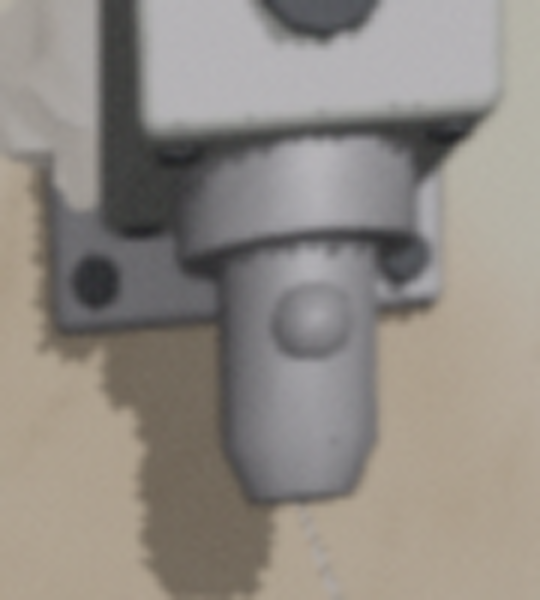

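```bash
cat > fit.py <<'E'
from h import *
from scipy.optimize import least_squares
d=load('w2'); cam=-d['R'].T@d['t']
def sil(sh,a,r,l,side):
    # silhouette point of cylinder at distance l in front of the shoulder
    ax=yawdir(a); P=np.array([*sh,.048])-ax*l
    v=cam-P; v-=ax*(v@ax); D=np.linalg.norm(v); e=v/D; s=np.cross(ax,e)*side
    c=r/D; return P+r*(c*e+np.sqrt(1-c*c)*s)
def resid(p,r,pts,blk):
    out=[]
    sh,a=p[:2],p[2]
    for side,u,v in pts:
        A=proj(d,sil(sh,a,r,4,side));B=proj(d,sil(sh,a,r,24,side))
        t=(B-A)/np.linalg.norm(B-A); out.append(np.cross(t,np.array([u,v])-A))
    ax=yawdir(a); n=np.array([-ax[1],ax[0],0])
    o=np.array([*sh,0])+.032*ax
    for kind,u,v in blk:
        if kind=='tip':
            q=proj(d,np.array([*sh,.048])-.034*ax); out.append((v-q[1]))
        else: # block top side edges +-25 mm
            A=proj(d,o+kind*.025*n+[0,0,.071]);B=proj(d,o+kind*.025*n+.015*ax+[0,0,.071])
            t=(B-A)/np.linalg.norm(B-A); out.append(np.cross(t,np.array([u,v])-A))
    return np.array(out)
T=lambda L,s,ox,oy:[(k,ox+u/s,oy+v/s) for k,u,v in L]
thin=T([(1,183,400),(1,187,480),(1,189,515),(-1,257,400),(-1,261,480),(-1,260,515)],5,155,20)
thinb=T([('tip',0,562),(1,38,60),(1,46,270),(-1,322,60),(-1,330,280)],5,155,20)
thick=T([(1,221,270),(1,225,430),(1,223,350),(-1,374,270),(-1,378,430),(-1,376,350)],6,290,0)
thickb=T([('tip',0,498),(1,141,10),(1,145,115),(-1,499,10),(-1,500,80)],6,290,0)
for nm,r,p0,pts,blk in [('thin',.0075,[.60,-.295,-.7],thin,thinb),('thick',.012,[.56,-.42,-.65],thick,thickb)]:
    for s in (1,-1):
        pp=[(k*s,u,v) for k,u,v in pts]
        for b in (blk,blk[:1]):
            q=least_squares(resid,p0,args=(r,pp,b),x_scale=[.01,.01,.1]); print(nm,s,q.x[:2].round(4),np.degrees(q.x[2]).round(2),q.fun.round(2))
E
python3 fit.py 2>/dev/null
```

```text
thin 1 [ 0.607 -0.296] -41.49 [ 16.    15.69  15.51 -15.25 -15.36 -14.85   0.     2.39   1.29  -1.63
  -0.87]
thin 1 [-38.5864 -46.7383] 49.85 [-4.840e+00  1.116e+01  1.816e+01 -2.138e+01 -5.380e+00  1.620e+00
  1.000e-02]
thin -1 [ 0.607 -0.296] -41.96 [-0.59 -0.82 -0.97  1.09  0.66  1.02 -0.    2.02  1.24 -2.01 -0.92]
thin -1 [ 0.6072 -0.2958] -41.16 [-0.82 -0.84 -0.89  0.85  0.64  1.09 -0.  ]
thick 1 [ 0.5586 -0.4223] -37.25 [ 25.93  24.94  25.43 -26.9  -27.34 -27.12   0.     0.19   0.55  -2.39
  -1.9 ]
thick 1 [45.5371 52.9902] -130.11 [ 2.831e+01  1.650e+00  1.498e+01 -8.300e-01 -2.750e+01 -1.416e+01
  1.000e-02]
thick -1 [ 0.5585 -0.4223] -35.06 [-1.19 -0.69 -0.94  0.76  0.7   0.73  0.    1.28  1.04 -1.46 -1.37]
thick -1 [ 0.5583 -0.4226] -36.15 [-0.83 -0.81 -0.82  1.07  0.54  0.8  -0.  ]
```

Run:
```python
from h import *
plan([.335,-.20,.16],-40)
```

```text
toolx ang -40.2 shift mm [-177.1   30.7   41.1] turn deg -0.2 tcp [ 0.49   -0.2908  0.2013] F [-0.3 -0.6  0.3] w 93.0 q [-0.73  0.31  1.51 -0.    1.32  1.54] t 2.55
```

Call:
apply_moves --pt "0 -35 6 0 0" --pt "0 -35 6 0 0" --pt "0 -35 6 0 0" --pt "0 -36 6 10 0" --pt "0 -36 7 30 0" --pt "0 0 0 0 0" --pt "0 0 0 0 0"

```text
t: 3.13
eef_pos: [0.3359, -0.1993, 0.1634]
eef_rot: [-2.948, 1.082, 0.004]
contact_force: [0.3, -1.0, 1.2]
grip_width: 0.544
```

Run:
```python
from h import *
plan([.335,-.20,.16],-40)
snap('wrist','w3')
```

```text
toolx ang -40.3 shift mm [-0.2  1.1  3.4] turn deg -0.3 tcp [ 0.3359 -0.1993  0.1634] F [ 0.3 -1.   1.2] w 50.6 q [-0.82  0.02  1.97  0.    1.16  1.45] t 3.13
```

View pics/w3.png

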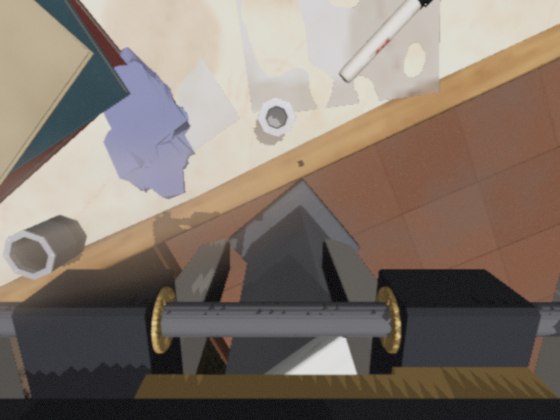

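Run:
```python
from h import *
crop('w3','e',245,85,305,145,10)
```

```text
(no output)
```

View pics/e.png

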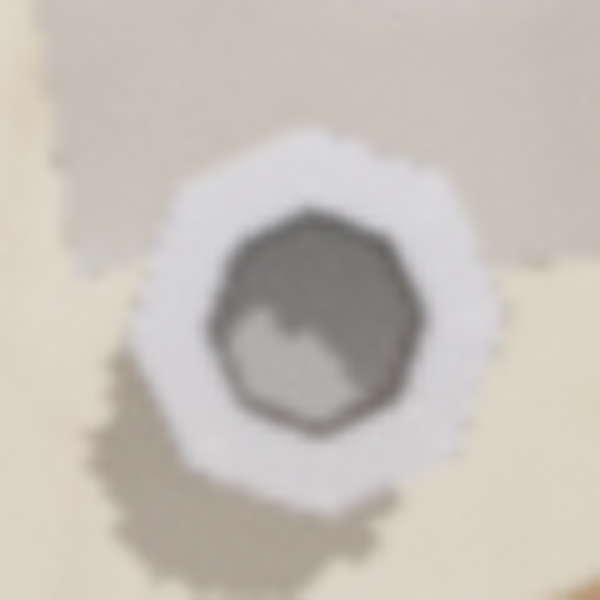

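Run:
```python
from h import *
d=load('w3')
C=[(310,130),(442,175),(505,310),(455,455),(335,515),(185,465),(135,330),(182,185)]
W=np.array([ray(d,245+u/10,85+v/10,.052)[:2] for u,v in C]); c=W.mean(0); print(c.round(4))
a=np.degrees(np.arctan2(*(W-c).T[::-1]));print(np.linalg.norm(W-c,axis=1).round(4),(a%45).round(1))
```

```text
[ 0.391  -0.2473]
[0.015  0.0153 0.0154 0.0156 0.0156 0.016  0.0151 0.0155] [7.4 8.8 8.3 6.5 9.8 5.6 7.1 5.6]
```

Run:
```python
from h import *
plan([.3475,-.2357,.047],-15)
d=load('w3'); print(ray(d,345,77,.008), proj(d,[.391,-.2473,.052]))
```

```text
toolx ang -40.3 shift mm [ 28.4  19.9 118.2] turn deg -25.3 tcp [ 0.3386 -0.202   0.1652] F [ 1.2 -0.4  0.5] w 46.8 q [-0.82  0.02  1.96  0.    1.16  1.45] t 3.18
[ 0.37736169 -0.31836355  0.008     ] [276.90816656 117.2501245 ]
```

Call:
apply_moves --pt "0 14 10 20 -5" --pt "0 13 11 20 -5" --pt "0 0 0 20 -5" --pt "0 0 0 20 -5" --pt "0 0 0 18 -5" --pt "0 0 0 18 0" --pt "0 0 0 0 0" --pt "0 0 0 0 0" --pt "0 0 0 0 0"

```text
t: 3.93
eef_pos: [0.3487, -0.2366, 0.0497]
eef_rot: [3.111, -0.419, 0.004]
contact_force: [0.9, 0.4, 0.4]
grip_width: 0.006
```

Run:
```python
from h import *
plan([.3475,-.2357,.047],-15)
snap('wrist','w4')
```

```text
toolx ang -15.4 shift mm [-1.4 -0.5  2.7] turn deg -0.4 tcp [ 0.3487 -0.2366  0.0497] F [0.9 0.4 0.4] w 0.6 q [-0.86  0.23  2.05  0.    0.85  0.98] t 3.93
```

View pics/w4.png

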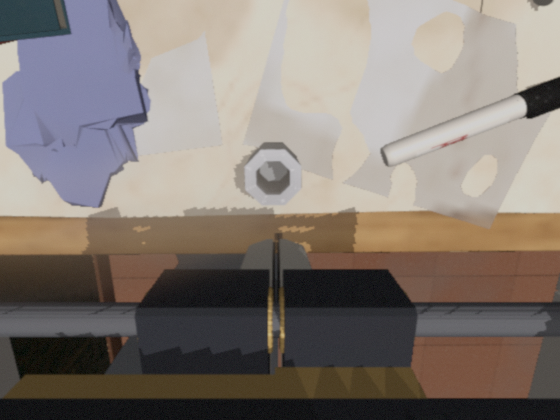

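Call:
apply_moves --pt "0 8 0 2 0" --pt "0 6 0 0 0" --pt "0 4 0 0 0" --pt "0 4 0 0 0" --pt "0 4 0 0 0" --pt "0 4 0 0 0" --pt "0 4 0 0 0" --pt "0 3 0 0 0" --pt "0 0 0 0 0"

```text
t: 4.73
eef_pos: [0.3834, -0.2448, 0.0463]
eef_rot: [3.113, -0.419, 0.001]
contact_force: [0.2, 0.2, 0.1]
grip_width: 0.006
```

Run:
```python
from h import *
plan([.3475,-.2357,.047],-15)
snap('wrist','w5')
```

```text
toolx ang -15.3 shift mm [-37.    0.7  -0.7] turn deg -0.3 tcp [ 0.3834 -0.2448  0.0463] F [0.2 0.2 0.1] w 0.6 q [-0.81  0.29  1.98  0.    0.87  1.02] t 4.73
```

View pics/w5.png

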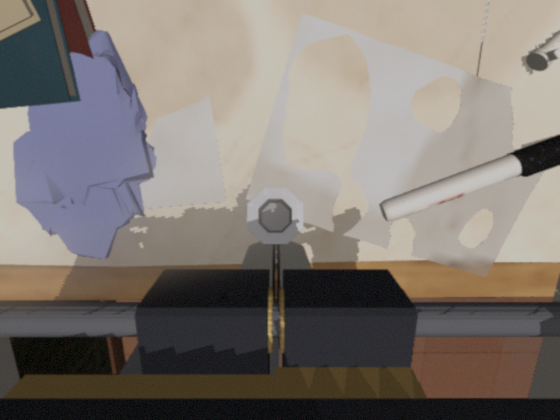

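Run:
```python
from h import *
d=load('w5'); print(ray(d,275,215,.052)); d=load('w4'); print(ray(d,274,175,.052))
crop('w5','e5',225,170,325,270,6)
```

```text
[ 0.4077131 -0.2513571  0.052    ]
[ 0.39272075 -0.24805615  0.052     ]
```

View pics/e5.png

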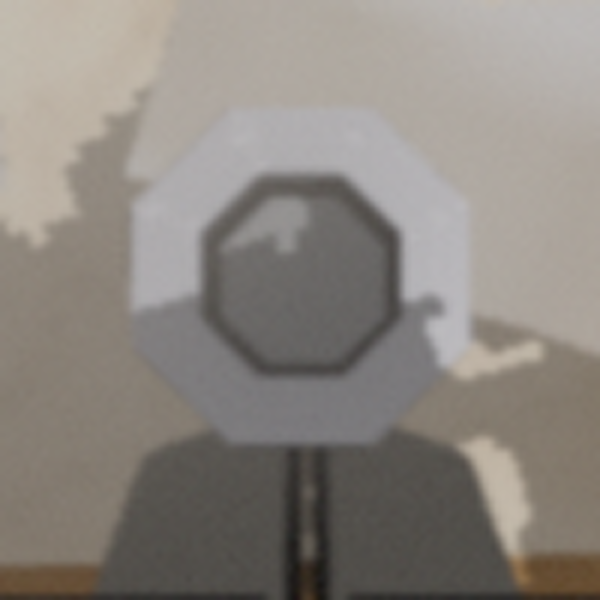

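Call:
apply_moves --pt "0 4 0 0 0" --pt "0 4 0 0 0" --pt "0 4 0 0 0" --pt "0 3 0 0 0" --pt "0 2 0 0 0" --pt "0 0 0 0 0" --pt "0 0 0 0 0"

```text
t: 5.37
eef_pos: [0.3992, -0.249, 0.0463]
eef_rot: [3.113, -0.419, 0.0]
contact_force: [0.7, -0.3, 0.8]
grip_width: 0.004
```

Run:
```python
from h import *
plan([.3475,-.2357,.047],-15)
snap('wrist','w6')
```

```text
toolx ang -15.3 shift mm [-53.4   0.8  -0.7] turn deg -0.3 tcp [ 0.3992 -0.249   0.0463] F [ 0.7 -0.3  0.8] w 0.4 q [-0.8   0.32  1.94 -0.    0.88  1.04] t 5.37
```

View pics/w6.png

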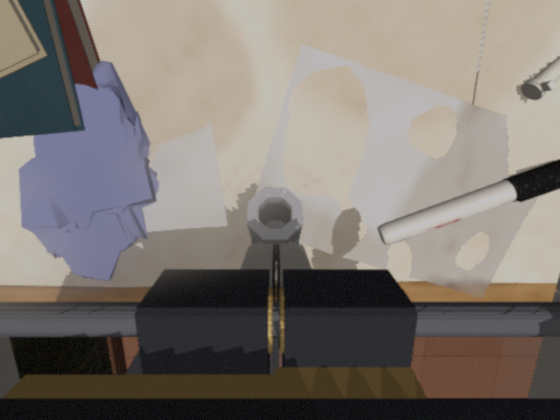

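Call:
apply_moves --pt "0 3 0 0 0" --pt "0 3 0 0 0" --pt "0 3 0 0 0" --pt "0 0 0 0 0" --pt "0 -10 0 0 0" --pt "0 -20 0 -10 0" --pt "0 -20 0 -20 0" --pt "0 0 0 0 0"

```text
t: 6.08
eef_pos: [0.357, -0.2368, 0.0777]
eef_rot: [-3.113, 0.42, 0.002]
contact_force: [0.9, 0.1, 0.6]
grip_width: 0.004
```

Run:
```python
from h import *
plan([.3475,-.2357,.047],-15)
snap('wrist','w7')
```

```text
toolx ang -15.4 shift mm [-9.4  1.5 30.7] turn deg -0.4 tcp [ 0.357  -0.2368  0.0777] F [0.9 0.1 0.6] w 0.4 q [-0.85  0.2   2.   -0.    0.94  0.99] t 6.08
```

View pics/w7.png

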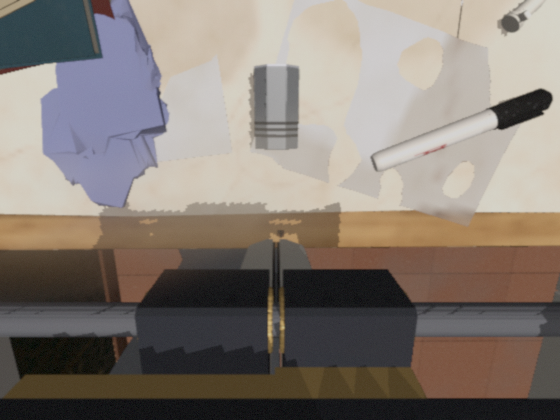

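Run:
```python
from h import *
crop('w7','e7',235,50,325,160,6)
d=load('w7')
for u,v,z in [(266,66,.0294),(286,66,.0294),(266,138,.0294),(286,138,.0294),(254,100,.0208),(299,100,.0208)]: print(ray(d,u,v,z).round(4))
```

```text
[ 0.4586 -0.2588  0.0294]
[ 0.4554 -0.2706  0.0294]
[ 0.4171 -0.247   0.0294]
[ 0.4136 -0.2595  0.0294]
[ 0.442  -0.2457  0.0208]
[ 0.4343 -0.274   0.0208]
```

View pics/e7.png

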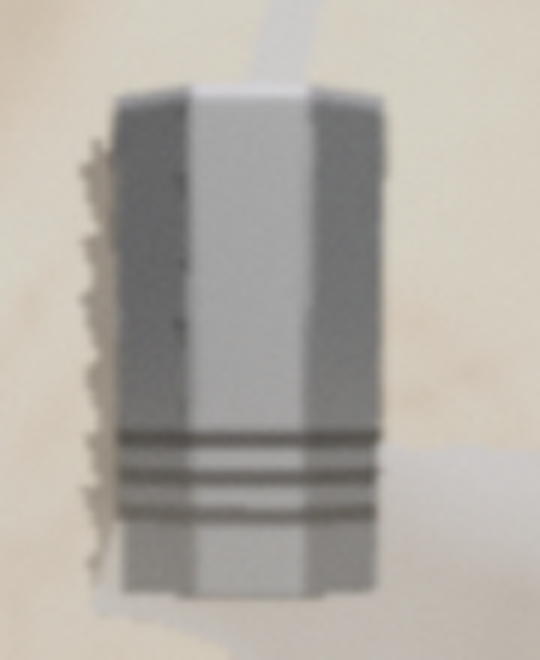

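Run:
```python
from h import *
d=load('w7')
a=ray(d,235+252/6,50+92/6,.0294);b=ray(d,235+250/6,50+594/6,.0294);print(a,b,np.linalg.norm(a-b),(a+b)/2,np.degrees(np.arctan2(*(a-b)[1::-1])))
c=(a+b)/2
plan([c[0],c[1],.1],-15.4); plan([c[0],c[1],.003],-15.4)
```

```text
[ 0.45717232 -0.26535003  0.0294    ] [ 0.40843543 -0.25181792  0.0294    ] 0.050580657675593145 [ 0.43280388 -0.25858398  0.0294    ] -15.51765954001389
toolx ang -15.4 shift mm [ 77.1   0.3 -22.7] turn deg -0.0 tcp [ 0.3585 -0.2378  0.0772] F [ 1.1 -0.1 -0. ] w 0.3 q [-0.85  0.2   2.   -0.    0.93  0.99] t 6.13
toolx ang -15.4 shift mm [77.   0.2 74.3] turn deg -0.0 tcp [ 0.3585 -0.2378  0.0772] F [ 1.1 -0.1 -0. ] w 0.3 q [-0.85  0.2   2.   -0.    0.93  0.99] t 6.13
```

Call:
apply_moves --pt "55 26 0 0 0" --pt "55 26 0 0 0" --pt "55 25 0 0 0" --pt "55 0 0 0 0" --pt "55 0 0 0 0" --pt "55 0 0 0 0"

```text
t: 6.63
eef_pos: [0.4331, -0.2577, 0.0753]
eef_rot: [-3.112, 0.419, 0.003]
contact_force: [-0.6, 0.4, -0.8]
grip_width: 0.383
```

Run:
```python
from h import *
plan([.4328,-.2586,.003],-15.4)
snap('wrist','w8')
```

```text
toolx ang -15.3 shift mm [ 0.1  1.  72.3] turn deg 0.1 tcp [ 0.4331 -0.2577  0.0753] F [-0.6  0.4 -0.8] w 35.7 q [-0.76  0.33  1.83 -0.    0.99  1.08] t 6.63
```

View pics/w8.png

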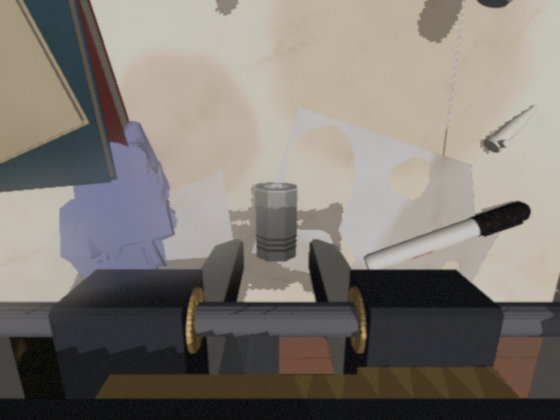

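Call:
apply_moves --pt "55 0 1 15 0" --pt "55 0 0 20 0" --pt "55 0 0 20 0" --pt "55 0 0 12 0" --pt "55 0 0 3 0" --pt "55 0 0 0 0" --pt "55 0 0 0 0"

```text
t: 7.27
eef_pos: [0.4334, -0.2596, 0.0067]
eef_rot: [3.113, -0.42, 0.0]
contact_force: [0.0, 0.3, 0.3]
grip_width: 0.59
```

Run:
```python
from h import *
plan([.4328,-.2586,.003],-15.4)
snap('wrist','w9')
```

```text
toolx ang -15.4 shift mm [-0.8 -0.8  3.7] turn deg 0.0 tcp [ 0.4334 -0.2596  0.0067] F [0.  0.3 0.3] w 54.9 q [-0.76  0.43  1.89 -0.    0.82  1.08] t 7.27
```

View pics/w9.png

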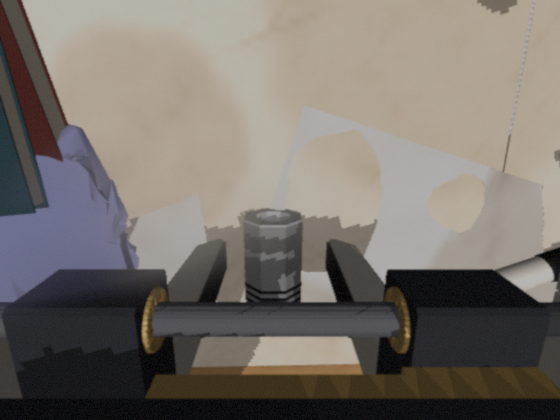

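Call:
apply_moves --pt "55 0 0 3 0" --pt "20 0 0 0 0" --pt "20 0 0 0 0" --pt "20 0 0 0 0" --pt "20 0 0 0 0" --pt "20 0 0 0 0" --pt "20 0 0 0 0"

```text
t: 7.9
eef_pos: [0.4337, -0.2595, 0.0034]
eef_rot: [3.113, -0.42, 0.0]
contact_force: [0.5, -0.2, 1.6]
grip_width: 0.313
```

Run:
```python
from h import *
for i in range(1): plan([.4328,-.2586,.003],-15.4)
snap('wrist','w10')
plan([.4328,-.2586,.003],-15.4)
```

```text
toolx ang -15.3 shift mm [-1.1 -0.6  0.4] turn deg 0.1 tcp [ 0.4337 -0.2595  0.0034] F [ 0.5 -0.2  1.6] w 29.1 q [-0.76  0.43  1.89  0.    0.81  1.08] t 7.9
toolx ang -15.3 shift mm [-1.1 -0.6  0.4] turn deg 0.1 tcp [ 0.4337 -0.2595  0.0034] F [-0.9 -0.2  1.9] w 28.9 q [-0.76  0.43  1.89  0.    0.81  1.08] t 7.95
```

View pics/w10.png

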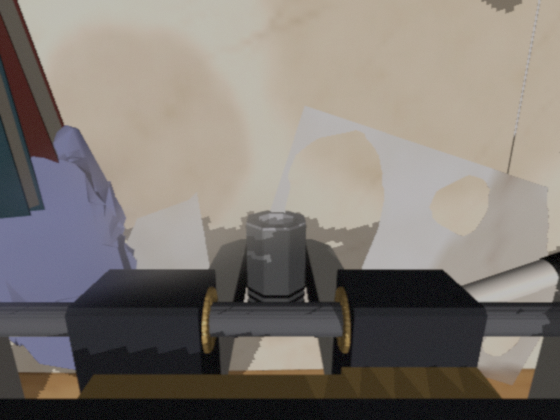

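Run:
```python
from h import *
plan([.547,-.243,.0734],-41.5)
plan([.547,-.243,.0367],-41.5)
```

```text
toolx ang -15.3 shift mm [104.9 -45.9 -69.9] turn deg 26.2 tcp [ 0.4337 -0.2595  0.0034] F [-0.9 -0.2  1.9] w 28.9 q [-0.76  0.43  1.89  0.    0.81  1.08] t 7.95
toolx ang -15.3 shift mm [104.9 -45.9 -33.2] turn deg 26.2 tcp [ 0.4337 -0.2595  0.0034] F [-0.9 -0.2  1.9] w 28.9 q [-0.76  0.43  1.89  0.    0.81  1.08] t 7.95
```

Call:
apply_moves --pt "20 0 0 -20 0" --pt "20 0 0 -30 0" --pt "20 15 -7 -20 0" --pt "20 25 -11 0 0" --pt "20 25 -11 0 0" --pt "20 25 -11 0 0" --pt "20 15 -6 0 0" --pt "20 0 0 0 6" --pt "20 0 0 0 7" --pt "20 0 0 0 7" --pt "20 0 0 0 6" --pt "20 0 0 15 0" --pt "20 0 0 15 0" --pt "20 0 0 0 0" --pt "20 0 0 0 0" --pt "20 0 0 0 0"

```text
t: 9.28
eef_pos: [0.5472, -0.2431, 0.0437]
eef_rot: [2.939, -1.109, 0.0]
contact_force: [-0.6, 0.4, -0.6]
grip_width: 0.314
```

Run:
```python
from h import *
plan([.547,-.243,.0367],-41.5)
snap('wrist','w11')
```

```text
toolx ang -41.4 shift mm [-0.2  0.1  7. ] turn deg 0.1 tcp [ 0.5472 -0.2431  0.0437] F [-0.6  0.4 -0.6] w 29.2 q [-0.6   0.51  1.62  0.    1.01  1.69] t 9.28
```

View pics/w11.png

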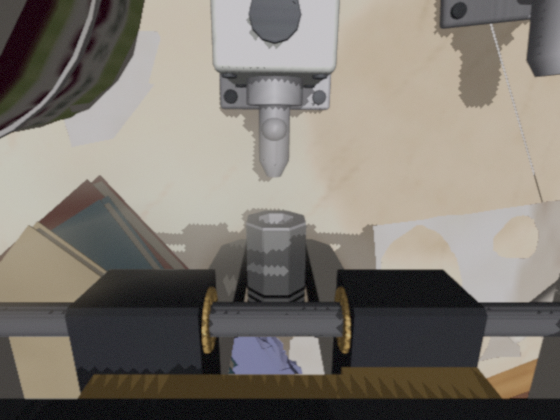

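Run:
```python
from h import *
crop('w11','f',205,60,345,300,2.5)
crop('w11','g',225,70,325,190,5)
d=load('w11')
for l in (0,.034): 
  a=np.radians(-41.5); print(proj(d,np.array([.607,-.296,.048])-l*yawdir(a)))
for l in (0,.026): print('cap',proj(d,np.array([.5472,-.2431,.055])+l*yawdir(a)))
```

```text
[276.31622492 104.25965931]
[276.08525121 175.04434872]
cap [275.82598361 264.63376692]
cap [275.98321441 216.88234128]
```

View pics/f.png

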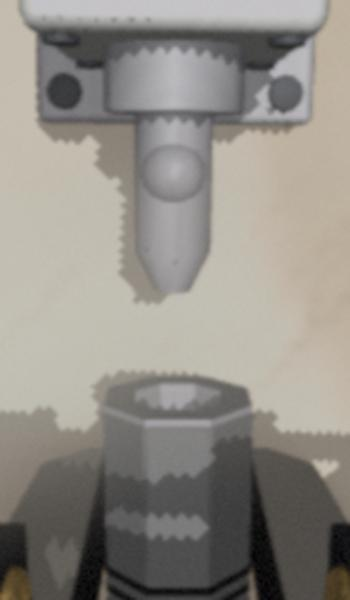

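View pics/g.png

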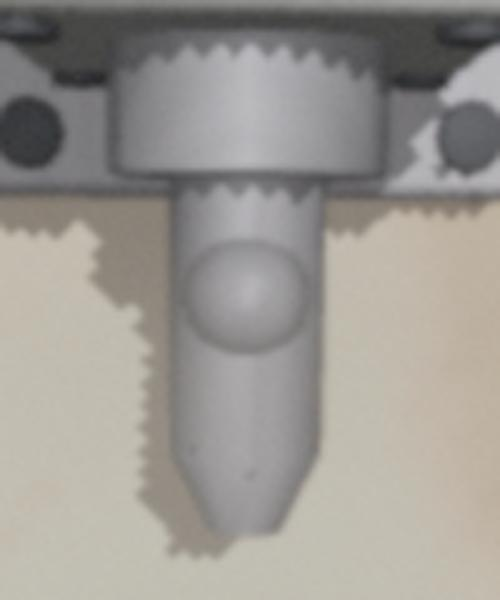

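Call:
apply_moves --pt "20 0 -0.6 4 0" --pt "20 0 0 3 0" --pt "20 0 0 0 0" --pt "20 0 0 0 0" --pt "20 0 0 0 0"

```text
t: 9.75
eef_pos: [0.5474, -0.2425, 0.0364]
eef_rot: [2.939, -1.109, 0.0]
contact_force: [-0.2, -1.0, -0.5]
grip_width: 0.315
```

Run:
```python
from h import *
plan([.547,-.243,.0367],-41.5)
snap('wrist','w12')
plan([.547,-.243,.0367],-41.5)
crop('w12','f',205,60,345,300,2.5)
```

```text
toolx ang -41.4 shift mm [ 0.   0.7 -0.3] turn deg 0.1 tcp [ 0.5474 -0.2425  0.0364] F [-0.2 -1.  -0.5] w 29.3 q [-0.6   0.52  1.63  0.    0.99  1.69] t 9.75
toolx ang -41.4 shift mm [-0.   0.7 -0.3] turn deg 0.1 tcp [ 0.5475 -0.2425  0.0364] F [-0.2 -0.4 -1. ] w 29.1 q [-0.6   0.52  1.63  0.    0.99  1.69] t 9.8
```

View pics/f.png

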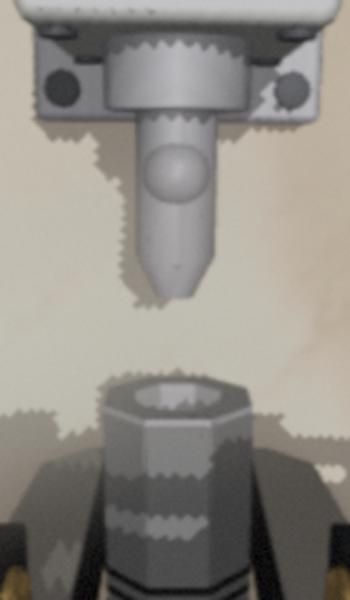

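Call:
apply_moves --pt "20 8 0 0 0" --pt "20 8 0 0 0" --pt "20 6 0 0 0" --pt "20 5 0 0 0" --pt "20 5 0 0 0" --pt "20 3 0 0 0" --pt "20 0 0 0 0"

```text
t: 10.38
eef_pos: [0.5742, -0.2662, 0.0362]
eef_rot: [2.939, -1.11, 0.001]
contact_force: [0.2, 0.1, -0.7]
grip_width: 0.311
```

Run:
```python
from h import *
plan([.607-.026*.749,-.296+.026*.663,.0367],-41.5)
snap('wrist','w13')
print(readout.get_state()['wrist_torque'])
```

```text
toolx ang -41.4 shift mm [18.3  0.6 -0.5] turn deg 0.1 tcp [ 0.5742 -0.2662  0.0362] F [ 0.2  0.1 -0.7] w 28.9 q [-0.61  0.57  1.54 -0.    1.03  1.68] t 10.38
[ 0.12393128 -0.00469956 -0.03614441]
```

View pics/w13.png

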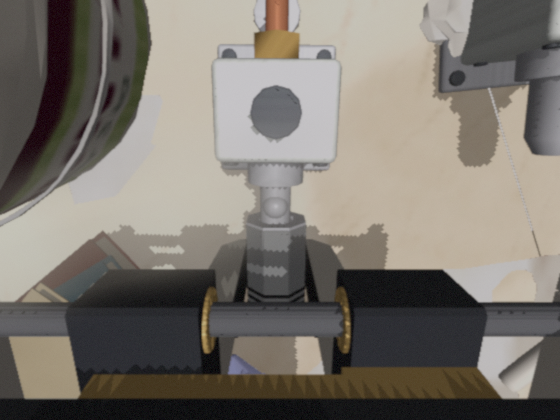

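Call:
apply_moves --pt "20 3 0 0 0" --pt "20 3 0 0 0" --pt "20 3 0 0 0" --pt "20 3 0 0 0" --pt "20 3 0 0 0" --pt "20 2 0 0 0" --pt "20 0 0 0 0"

```text
t: 11.02
eef_pos: [0.5858, -0.2774, 0.0363]
eef_rot: [2.939, -1.107, -0.002]
contact_force: [-5.6, 0.5, 3.4]
grip_width: 0.309
```

Run:
```python
from h import *
plan([.607-.026*.749,-.296+.026*.663,.0367],-41.5)
snap('wrist','w14')
print(readout.get_state()['wrist_torque'])
crop('w14','f',205,60,345,300,2.5)
```

```text
toolx ang -41.3 shift mm [ 2.3 -0.1 -0.4] turn deg 0.2 tcp [ 0.5858 -0.2774  0.0363] F [-5.6  0.5  3.4] w 28.8 q [-0.61  0.59  1.49 -0.    1.06  1.68] t 11.02
[0.03837116 0.30596883 0.5250083 ]
```

View pics/f.png

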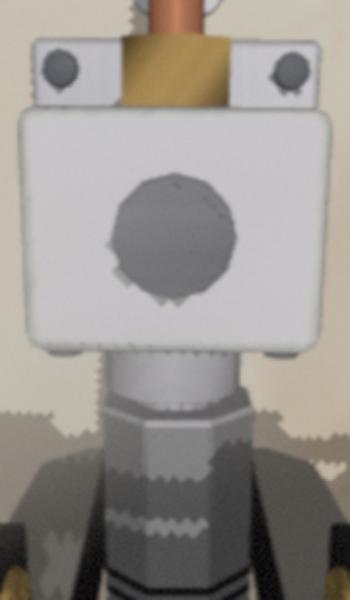

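Call:
apply_moves --pt "20 1 0 0 0" --pt "20 1 0 0 0" --pt "20 1 0 0 0" --pt "20 0 0 0 0" --pt "20 0 0 0 0"

```text
t: 11.48
eef_pos: [0.5859, -0.2775, 0.0361]
eef_rot: [-2.94, 1.106, 0.01]
contact_force: [-13.4, 4.2, 8.3]
grip_width: 0.314
```

Run:
```python
from h import *
plan([.607-.026*.749,-.296+.026*.663,.0367],-41.5)
snap('wrist','w15')
crop('w15','f',205,60,345,300,2.5)
```

```text
toolx ang -41.2 shift mm [ 2.  -0.1 -0.6] turn deg 0.3 tcp [ 0.5859 -0.2775  0.0361] F [-13.4   4.2   8.3] w 29.2 q [-0.61  0.59  1.49 -0.    1.06  1.68] t 11.48
```

View pics/f.png

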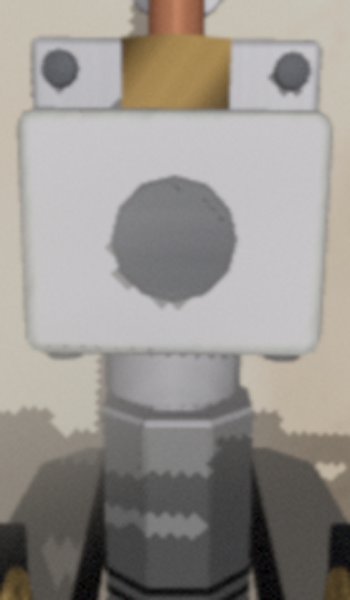

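Call:
apply_moves --pt "20 1 0 0 0" --pt "20 1 0 0 0" --pt "20 0 0 0 0" --pt "20 0 0 0 0"

```text
t: 11.87
eef_pos: [0.5859, -0.2776, 0.036]
eef_rot: [-2.939, 1.105, 0.015]
contact_force: [-18.1, 7.8, 11.2]
grip_width: 0.314
```

Run:
```python
from h import *
plan([.607-.026*.749,-.296+.026*.663,.0367],-41.5)
print(readout.get_state()['wrist_torque'])
crop('w15','g',240,190,310,260,8)
d=load('w15')
a=np.radians(-41.4)
for l in (0,.002,.004): print(l,'rim top',proj(d,np.array([.607,-.296,.0627])-l*yawdir(a)))
print('collar front top',proj(d,[.607,-.296,.0613]),'block face', proj(d,np.array([.607,-.296,.071])+.012*yawdir(a)))
```

```text
toolx ang -41.2 shift mm [ 1.9 -0.2 -0.7] turn deg 0.3 tcp [ 0.5859 -0.2776  0.036 ] F [-18.1   7.8  11.2] w 29.2 q [-0.61  0.6   1.48 -0.    1.07  1.68] t 11.87
[1.32375669 1.0979891  1.1621525 ]
0 rim top [275.8184474  223.19032807]
0.002 rim top [275.80508926 227.3753721 ]
0.004 rim top [275.79182979 231.52950535]
collar front top [275.81147584 222.19125093] block face [275.95077423 202.36384701]
```

View pics/g.png

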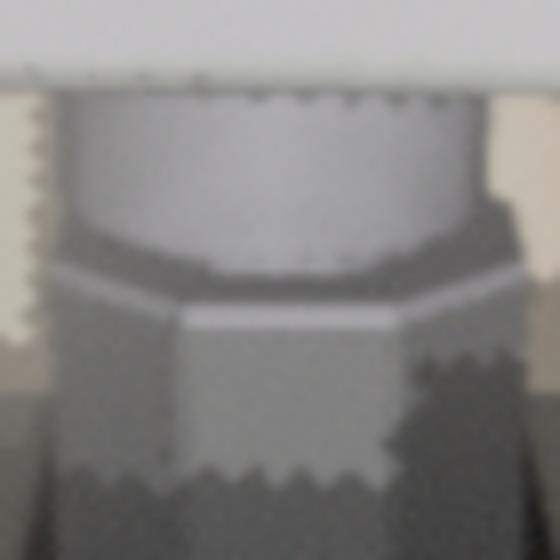

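Call:
apply_moves --pt "20 0 0 -1 0" --pt "20 0 0 -1 0" --pt "20 0 0 0 0" --pt "20 0 0 0 0"

```text
t: 12.2
eef_pos: [0.5858, -0.2776, 0.0365]
eef_rot: [-2.939, 1.105, 0.016]
contact_force: [-13.3, 6.3, 2.6]
grip_width: 0.312
```

Run:
```python
from h import *
plan([.607-.026*.749,-.296+.026*.663,.0367],-41.5)
print(readout.get_state()['wrist_torque'])
snap('wrist','w16')
crop('w16','g',240,190,310,260,8)
```

```text
toolx ang -41.2 shift mm [ 2.  -0.3 -0.2] turn deg 0.3 tcp [ 0.5858 -0.2776  0.0365] F [-13.3   6.3   2.6] w 29.0 q [-0.61  0.6   1.48 -0.    1.07  1.68] t 12.2
[0.78380826 0.99066322 1.04952802]
```

View pics/g.png

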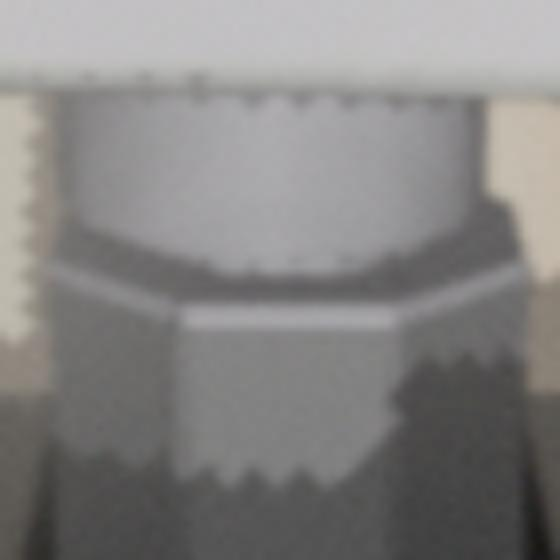

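Run:
```python
from h import *
a=np.radians(-41.4)
for f in ('w11','w12','w13','w14','w16'):
    d=load(f)
    print(f,'tip',proj(d,np.array([.607,-.296,.048])-.034*yawdir(a))[1].round(1),'collar',proj(d,[.607,-.296,.0613])[1].round(1), 'rear top block edge',proj(d,np.array([.607,-.296,.071])+.052*yawdir(a))[1].round(1),'screw',proj(d,np.array([.607,-.296,.071])+.032*yawdir(a))[1].round(1))
crop('w12','g12',225,70,325,190,5)
crop('w13','g13',225,140,325,260,5)
```

```text
w11 tip 175.0 collar 103.2 rear top block edge -47.4 screw 14.1
w12 tip 177.3 collar 102.0 rear top block edge -58.5 screw 7.3
w13 tip 246.6 collar 186.8 rear top block edge 55.1 screw 111.2
w14 tip 275.0 collar 221.3 rear top block edge 100.6 screw 153.0
w16 tip 275.4 collar 222.3 rear top block edge 102.0 screw 154.5
```

View pics/g12.png

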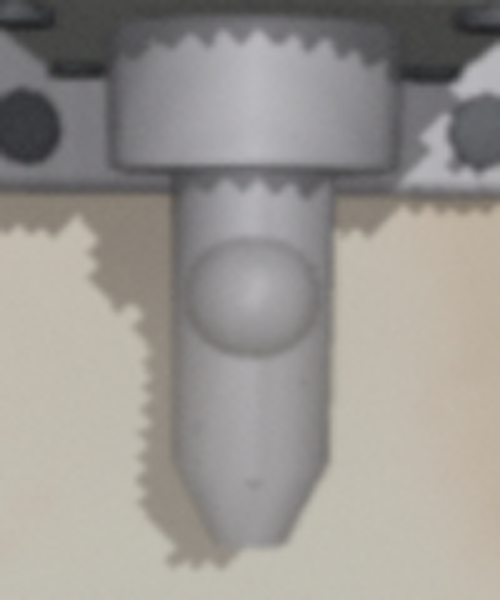

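View pics/g13.png

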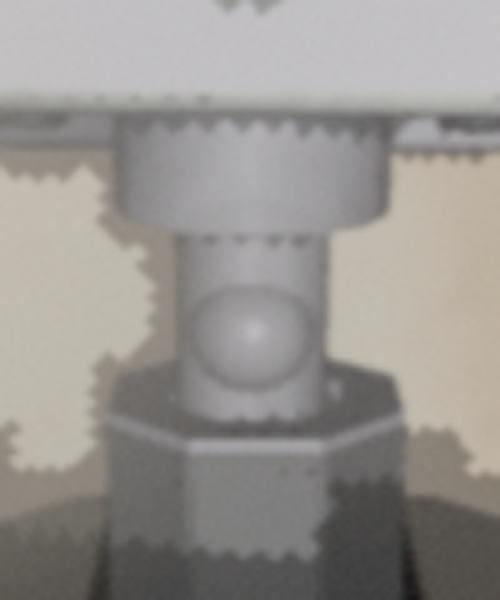

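Run:
```python
from h import *
a=np.radians(-41.4)
for f,tcp in (('w12',[.5475,-.2425]),('w13',[.5742,-.2662]),('w16',[.5858,-.2776])):
    d=load(f)
    for v in (227.7,229,230.5):
        p=ray(d,276,v,.0627); print(f,v,((p[:2]-tcp)@yawdir(a)[:2]*1000).round(2),'to shoulder',((np.array([.607,-.296])-p[:2])@yawdir(a)[:2]*1000).round(2))
```

```text
w12 227.7 25.54 to shoulder 54.48
w12 229 24.91 to shoulder 55.1
w12 230.5 24.19 to shoulder 55.82
w13 227.7 25.68 to shoulder 18.63
w13 229 25.05 to shoulder 19.26
w13 230.5 24.33 to shoulder 19.98
w16 227.7 25.96 to shoulder 2.11
w16 229 25.33 to shoulder 2.74
w16 230.5 24.6 to shoulder 3.47
```

Call:
apply_moves --pt "20 -2 0 0 0" --pt "20 -1 0 0 0" --pt "20 0 0 0 0" --pt "50 0 0 0 0" --pt "50 0 0 0 0" --pt "50 0 0 0 0" --pt "50 0 0 0 0" --pt "50 0 0 0 0"

```text
t: 12.92
eef_pos: [0.5854, -0.2776, 0.0367]
eef_rot: [2.939, -1.108, -0.009]
contact_force: [-7.1, 0.4, -3.1]
grip_width: 0.533
```

Run:
```python
from h import *
a=np.radians(-41.4)
p=np.array([.607,-.296])-.09*yawdir(a)[:2]
plan([*p,.1],-41.5)
plan([*p,.04],-41.5)
snap('wrist','w17')
crop('w17','g',200,60,350,270,3.5)
```

```text
toolx ang -41.3 shift mm [-62.   -0.5 -63. ] turn deg 0.2 tcp [ 0.5854 -0.2776  0.0367] F [-7.1  0.4 -3.1] w 49.6 q [-0.61  0.59  1.49 -0.    1.06  1.68] t 12.92
toolx ang -41.3 shift mm [-61.7  -0.6  -3. ] turn deg 0.2 tcp [ 0.5854 -0.2776  0.0367] F [-7.1  0.4 -3.1] w 49.6 q [-0.61  0.59  1.49 -0.    1.06  1.68] t 12.92
```

View pics/g.png

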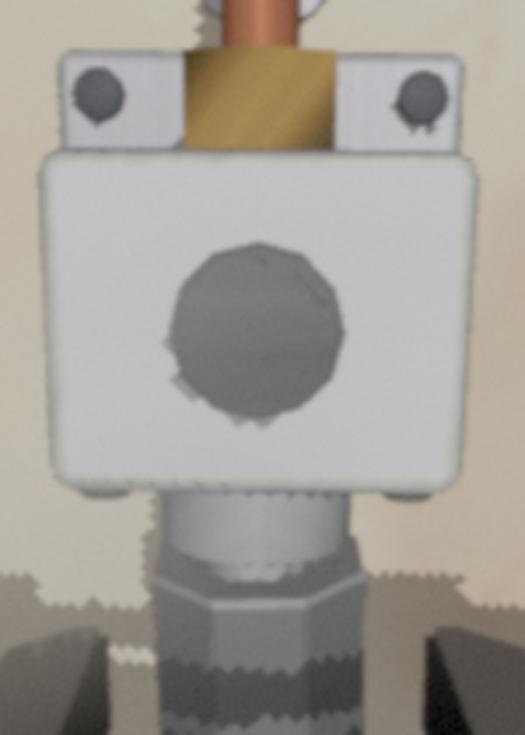

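Call:
apply_moves --pt "50 -4 0 0 0" --pt "50 -2 0 -10 0" --pt "50 0 0 -25 0" --pt "50 0 0 -30 0" --pt "20 -20 0 0 0" --pt "0 -25 0 0 0" --pt "0 -16 0 0 0" --pt "0 0 0 0 0" --pt "0 0 0 0 0"

```text
t: 13.72
eef_pos: [0.5385, -0.2341, 0.1048]
eef_rot: [2.939, -1.109, 0.005]
contact_force: [0.5, 0.2, 0.3]
grip_width: 0.231
```

Run:
```python
from h import *
a=np.radians(-41.5)
p=np.array([.607,-.296])-.08*yawdir(a)[:2]
plan([*p,.037],-41.5)
snap('wrist','w18')
snap('top','t18')
crop('w18','g',200,60,350,270,3.5)
```

```text
toolx ang -41.3 shift mm [12.1  1.  67.8] turn deg 0.2 tcp [ 0.5385 -0.2341  0.1048] F [0.5 0.2 0.3] w 21.5 q [-0.6   0.42  1.6   0.    1.12  1.69] t 13.72
```

View pics/w18.png

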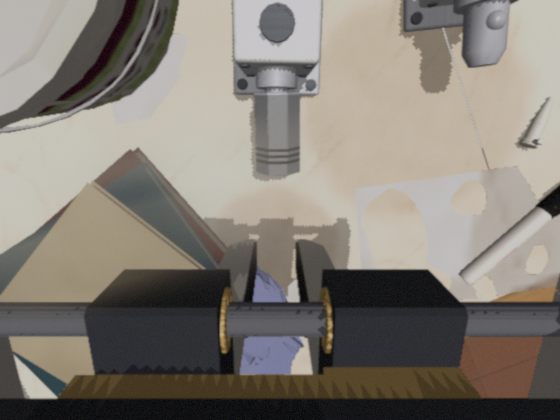

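View pics/t18.png

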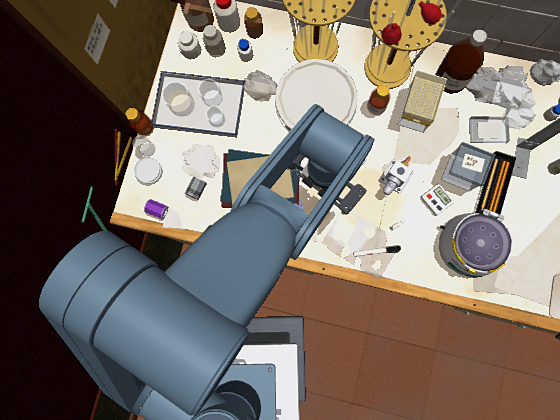

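Run:
```python
from h import *
A=cv2.imread('pics/top0.png')[55:115,270:325];B=cv2.imread('pics/t18.png')[55:115,270:325]
D=cv2.absdiff(A,B).max(2); print((D>40).sum(), (D[:35]>40).sum())
cv2.imwrite('pics/bd.png',cv2.resize(np.hstack([A,B,cv2.merge([D]*3)]),None,fx=4,fy=4))
crop('w18','g',235,40,325,190,5)
```

```text
160 0
```

View pics/bd.png

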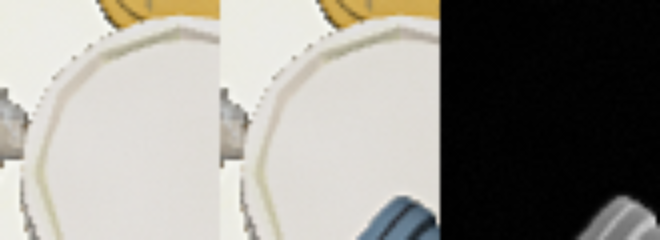

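View pics/g.png

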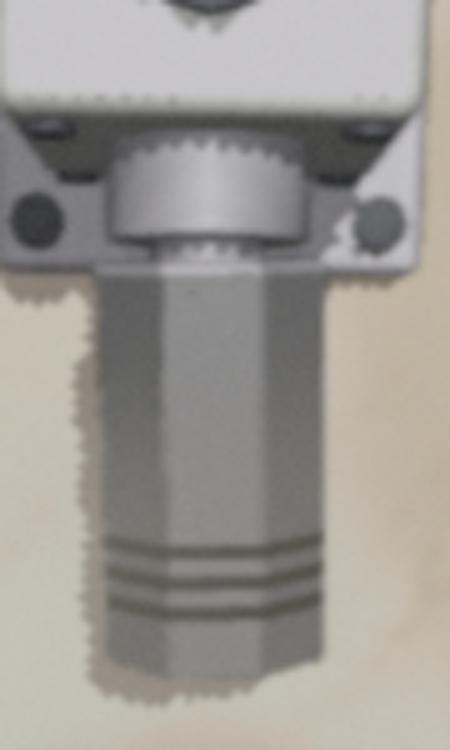

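Call:
apply_moves --pt "0 0 1 20 0" --pt "0 0 0 25 0" --pt "0 0 0 20 0" --pt "0 5 0 3 0" --pt "0 3 0 0 0" --pt "0 0 0 0 0" --pt "0 0 0 0 0"

```text
t: 14.4
eef_pos: [0.5445, -0.2411, 0.0366]
eef_rot: [2.938, -1.109, 0.004]
contact_force: [-0.1, 0.0, 0.9]
grip_width: 0.002
```

Run:
```python
from h import *
a=np.radians(-41.5)
p=np.array([.607,-.296])-.0595*yawdir(a)[:2]
plan([*p,.037],-41.5)
snap('wrist','w19')
crop('w19','g',200,60,350,300,2.5)
```

```text
toolx ang -41.4 shift mm [23.7 -0.3 -0.3] turn deg 0.1 tcp [ 0.5445 -0.2411  0.0366] F [-0.1  0.   0.9] w 0.2 q [-0.6   0.51  1.64  0.    0.99  1.69] t 14.4
```

View pics/g.png

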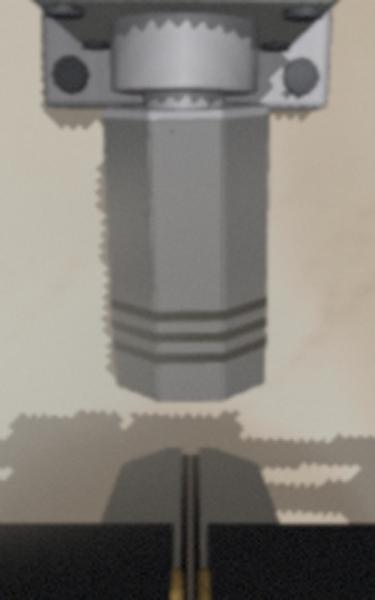

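Call:
apply_moves --pt "0 8 0 0 0" --pt "0 6 0 0 0" --pt "0 3 0 0 0" --pt "0 2 0 0 0" --pt "0 2 0 0 0" --pt "0 2 0 0 0" --pt "0 0 0 0 0"

```text
t: 15.03
eef_pos: [0.5585, -0.2533, 0.0348]
eef_rot: [-2.938, 1.108, 0.008]
contact_force: [-3.9, 4.3, 3.5]
grip_width: 0.006
```

Run:
```python
from h import *
a=np.radians(-41.5)
p=np.array([.607,-.296])-.0595*yawdir(a)[:2]
plan([*p,.037],-41.5)
snap('wrist','w20')
crop('w20','g',200,60,350,300,2.5)
```

```text
toolx ang -41.3 shift mm [ 5.1 -0.1 -2.3] turn deg 0.2 tcp [ 0.5585 -0.2533  0.0348] F [-3.9  4.3  3.5] w 0.6 q [-0.61  0.54  1.59  0.    1.02  1.68] t 15.03
```

View pics/g.png

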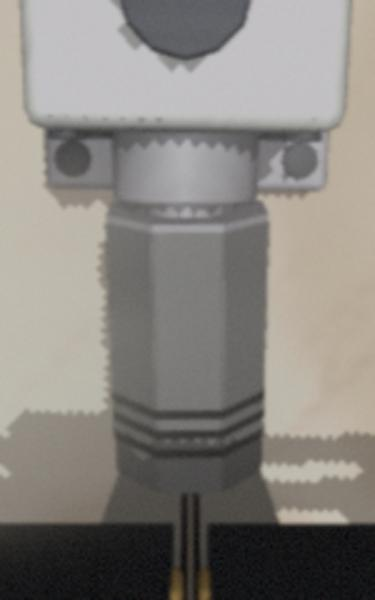

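Call:
apply_moves --pt "0 1 0 -1 0" --pt "0 1 0 0 0" --pt "0 1 0 0 0" --pt "0 1 0 0 0" --pt "0 0 0 0 0"

```text
t: 15.5
eef_pos: [0.5587, -0.2533, 0.0349]
eef_rot: [-2.936, 1.107, 0.019]
contact_force: [-10.2, 9.7, 7.7]
grip_width: 0.004
```

Run:
```python
from h import *
a=np.radians(-41.5)
p=np.array([.607,-.296])-.0595*yawdir(a)[:2]
plan([*p,.037],-41.5)
snap('wrist','w21')
crop('w21','g',200,60,350,300,2.5)
```

```text
toolx ang -41.3 shift mm [ 4.9 -0.  -2.2] turn deg 0.2 tcp [ 0.5587 -0.2533  0.0349] F [-10.2   9.7   7.7] w 0.4 q [-0.61  0.55  1.58  0.    1.03  1.68] t 15.5
```

View pics/g.png

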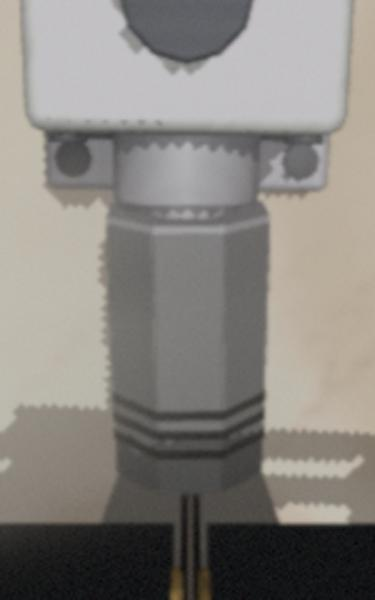

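Call:
apply_moves --pt "0 2 0 -1 0" --pt "0 2 0 0 0" --pt "0 0 0 0 0"

```text
t: 15.8
eef_pos: [0.5588, -0.2533, 0.0349]
eef_rot: [-2.933, 1.106, 0.031]
contact_force: [-16.2, 15.6, 10.0]
grip_width: 0.004
```

Run:
```python
from h import *
a=np.radians(-41.5)
p=np.array([.607,-.296])-.0595*yawdir(a)[:2]
plan([*p,.037],-41.5)
print(readout.get_state()['wrist_torque'])
```

```text
toolx ang -41.3 shift mm [ 4.8  0.1 -2.2] turn deg 0.2 tcp [ 0.5588 -0.2533  0.0349] F [-16.2  15.6  10. ] w 0.3 q [-0.61  0.55  1.57  0.    1.04  1.68] t 15.8
[2.66348997 2.67205762 0.00812891]
```

Run:
```python
from h import *
snap('wrist','w22'); crop('w22','g',225,120,325,270,5); crop('w22','h',240,130,310,160,10)
a=np.radians(-41.5); ax=yawdir(a)[:2]
def s(d,u,v,z): return ((ray(d,u,v,z)[:2]-[.607,-.296])@ax*1000).round(2)
d=load('w18')
print('w18 collar',s(d,277,40+237/5,.0613),'rim',s(d,277,40+262/5,.0627),s(d,277,40+270/5,.0627),'end',s(d,277,40+678/5,.0627),'collar back? tip',)
```

```text
w18 collar -1.02 rim -3.99 -4.91 end -55.02 collar back? tip
```

View pics/g.png

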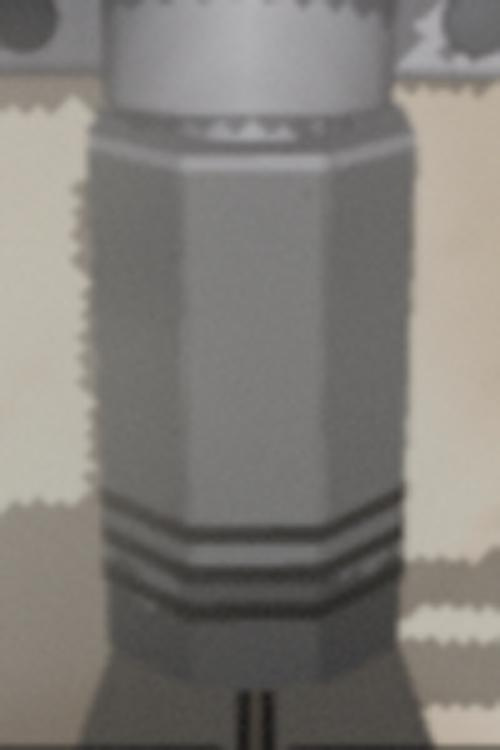

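Run:
```python
from h import *
s=readout.get_state();M=Rn.from_rotvec(s['eef_rot']).as_matrix();print(M.round(4)); ax=yawdir(np.radians(-41.5)); print('z.ax',M[:,2]@ax, s['contact_force'],s['wrist_torque'],s['tau'].round(2), s['joint_pos'].round(4))
print(np.cross(M[:,2],s['contact_force']))
```

```text
[[ 7.511e-01 -6.600e-01 -1.610e-02]
 [-6.598e-01 -7.513e-01  1.290e-02]
 [-2.060e-02  9.000e-04 -9.998e-01]]
z.ax -0.02062803984347125 [-15.47935298  16.07102498  11.08192494] [2.59729896 2.69062388 0.05340078] [-4.580e+00 -5.228e+01 -3.407e+01 -9.600e-01 -7.680e+00  2.000e-02] [-6.0800e-01  5.5200e-01  1.5721e+00  1.6000e-03  1.0381e+00  1.6827e+00]
[16.21082428 15.65455805 -0.05880949]
```

Call:
apply_moves --pt "0 -10 0 0 0" --pt "0 -5 0 0 0" --pt "20 0 0 -15 0" --pt "50 0 0 -25 0" --pt "50 0 0 -25 0" --pt "50 0 0 0 0" --pt "50 0 0 0 0" --pt "50 0 0 0 0" --pt "50 0 0 0 0"

```text
t: 16.6
eef_pos: [0.5544, -0.2502, 0.1011]
eef_rot: [-2.939, 1.109, 0.003]
contact_force: [-0.5, -0.9, -0.3]
grip_width: 0.458
```

Run:
```python
from h import *
a=np.radians(-41.5)
p=np.array([.607,-.296])-.0435*yawdir(a)[:2]
plan([*p,.037],-41.5)
snap('wrist','w23'); crop('w23','g',225,40,325,190,5)
```

```text
toolx ang -41.4 shift mm [26.4 -0.5 64.1] turn deg 0.1 tcp [ 0.5544 -0.2502  0.1011] F [-0.5 -0.9 -0.3] w 42.6 q [-0.61  0.46  1.54 -0.    1.14  1.69] t 16.6
```

View pics/g.png

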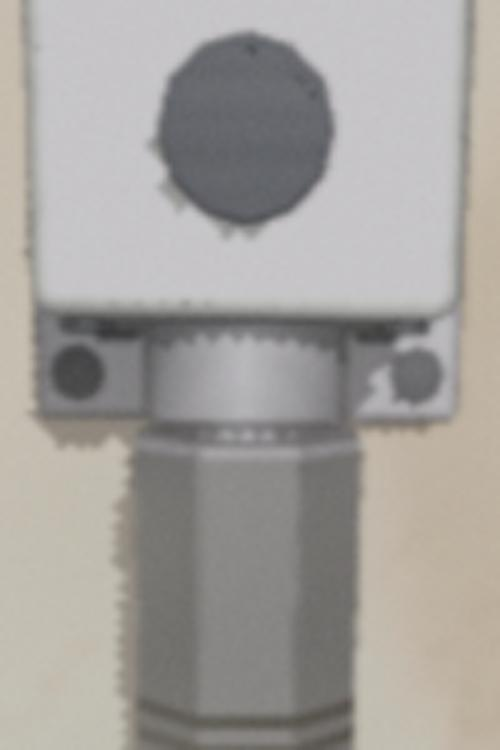

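Call:
apply_moves --pt "50 13 0 0 0" --pt "50 13 -0.5 0 0" --pt "50 0 0 20 0" --pt "50 0 0 22 0" --pt "50 0 0 20 0" --pt "50 0 0 2 0" --pt "50 0 0 0 0" --pt "15 0 0 0 0" --pt "15 0 0 0 0" --pt "15 0 0 0 0" --pt "15 0 0 0 0" --pt "15 0 0 0 0"

```text
t: 17.65
eef_pos: [0.5756, -0.2677, 0.0394]
eef_rot: [2.939, -1.109, 0.004]
contact_force: [0.2, -0.6, 0.6]
grip_width: 0.312
```

Run:
```python
from h import *
a=np.radians(-41.5)
p=np.array([.607,-.296])-.04*yawdir(a)[:2]
plan([*p,.037],-41.5)
snap('wrist','w24'); crop('w24','g',225,110,325,260,5)
```

```text
toolx ang -41.4 shift mm [2.3 0.3 2.4] turn deg 0.1 tcp [ 0.5756 -0.2677  0.0394] F [ 0.2 -0.6  0.6] w 29.0 q [-0.61  0.57  1.53  0.    1.04  1.68] t 17.65
```

View pics/w24.png

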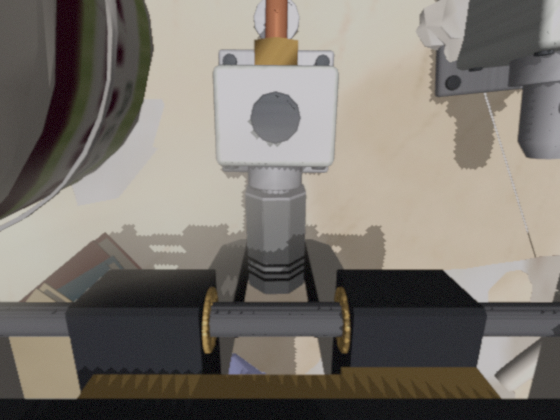

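Call:
apply_moves --pt "15 1 0 0 0" --pt "15 1 0 0 0" --pt "15 1 0 0 0" --pt "15 1 0 0 0" --pt "15 1 0 0 0" --pt "15 0 0 0 0"

```text
t: 18.2
eef_pos: [0.5758, -0.2678, 0.0387]
eef_rot: [-2.937, 1.108, 0.011]
contact_force: [-9.3, 7.0, 11.5]
grip_width: 0.31
```

Run:
```python
from h import *
a=np.radians(-41.5)
p=np.array([.607,-.296])-.04*yawdir(a)[:2]
plan([*p,.037],-41.5)
snap('wrist','w25'); crop('w25','g',225,110,325,260,5)
```

```text
toolx ang -41.3 shift mm [2.  0.4 1.7] turn deg 0.2 tcp [ 0.5758 -0.2678  0.0387] F [-9.3  7.  11.5] w 28.8 q [-0.61  0.57  1.52  0.    1.05  1.68] t 18.2
```

View pics/g.png

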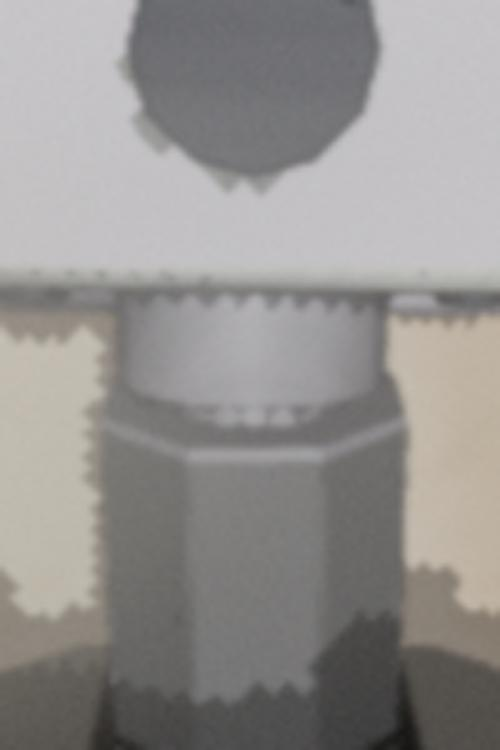

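Call:
apply_moves --pt "15 0 0 -1.5 0" --pt "15 0 0 -1.5 0" --pt "15 1 0 -0.5 0" --pt "15 1 0 -0.5 0" --pt "15 0 0 0 0"

```text
t: 18.67
eef_pos: [0.576, -0.2681, 0.0402]
eef_rot: [-2.936, 1.107, 0.018]
contact_force: [-7.3, 7.5, 0.8]
grip_width: 0.309
```

Run:
```python
from h import *
a=np.radians(-41.5)
p=np.array([.607,-.296])-.04*yawdir(a)[:2]
plan([*p,.037],-41.5)
print(readout.get_state()['wrist_torque'])
```

```text
toolx ang -41.3 shift mm [1.8 0.4 3.1] turn deg 0.2 tcp [ 0.576  -0.2681  0.0402] F [-7.3  7.5  0.8] w 28.7 q [-0.61  0.57  1.52  0.    1.06  1.68] t 18.67
[1.39362767 1.3516408  0.02424212]
```

Call:
apply_moves --pt "15 1 0 -0.4 0" --pt "15 1 0 -0.4 0" --pt "15 1 0 -0.4 0" --pt "15 1 0 -0.4 0" --pt "15 0 0 0 0"

```text
t: 19.08
eef_pos: [0.5761, -0.2682, 0.0405]
eef_rot: [-2.934, 1.106, 0.03]
contact_force: [-12.6, 12.7, 1.8]
grip_width: 0.307
```

Run:
```python
from h import *
a=np.radians(-41.5)
p=np.array([.607,-.296])-.04*yawdir(a)[:2]
plan([*p,.037],-41.5)
print(readout.get_state()['wrist_torque'])
snap('wrist','w26'); crop('w26','g',225,110,325,260,5)
```

```text
toolx ang -41.3 shift mm [1.6 0.4 3.5] turn deg 0.2 tcp [ 0.5761 -0.2682  0.0405] F [-12.6  12.7   1.8] w 28.6 q [-0.61  0.58  1.51  0.    1.08  1.68] t 19.08
[ 2.30622017  2.38705171 -0.02889296]
```

View pics/g.png

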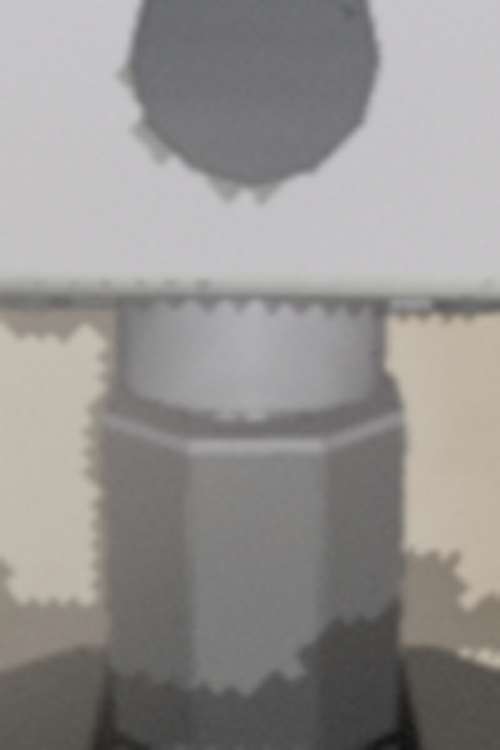

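```bash
python3 - <<'E'
from h import *
a=np.radians(-41.5); ax=yawdir(a)[:2]
def s(d,u,v,z): return ((ray(d,u,v,z)[:2]-[.607,-.296])@ax*1000).round(2)
for f,c,r in (('w23',40+422/5,40+447/5),('w24',0,0),('w25',110+407/5,110+450/5),('w26',110+415/5,110+440/5)):
    d=load(f)
    if c: 
        for dz in (0,.001): print(f,s(d,276,c,.0613)-s(d,276,r,.0617+dz))
E
for i in 25 26; do python3 -c "
from h import *
crop('w$i','z$i',240,180,310,210,11)"; done
```

```text
w23 2.97
w23 2.93
w25 3.9099999999999997
w25 3.6399999999999997
w26 2.25
w26 1.9700000000000002
```

View pics/z25.png

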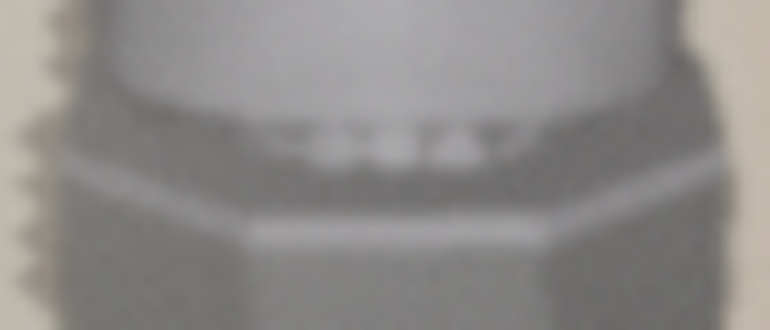

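View pics/z26.png

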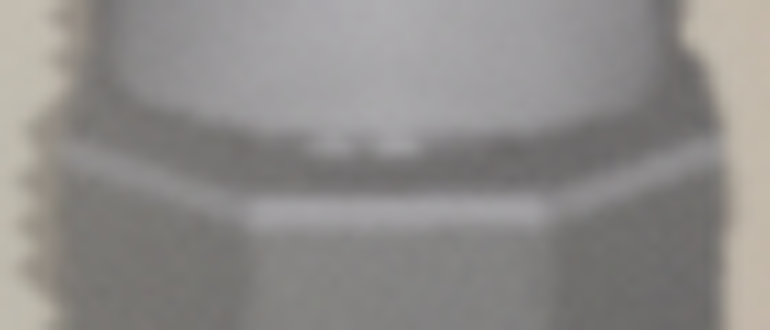

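Call:
apply_moves --pt "15 1 0 -0.5 0" --pt "15 1 0 -0.5 0" --pt "15 1 0 -0.5 0" --pt "15 0 0 0 0"

```text
t: 19.47
eef_pos: [0.5763, -0.2683, 0.041]
eef_rot: [-2.932, 1.105, 0.039]
contact_force: [-16.9, 14.6, 2.6]
grip_width: 0.313
```

Run:
```python
from h import *
a=np.radians(-41.5)
p=np.array([.607,-.296])-.04*yawdir(a)[:2]
plan([*p,.037],-41.5)
print(readout.get_state()['wrist_torque'])
snap('wrist','w27'); crop('w27','z27',240,180,310,210,11)
```

```text
toolx ang -41.3 shift mm [1.5 0.4 4. ] turn deg 0.2 tcp [ 0.5763 -0.2683  0.041 ] F [-16.9  14.6   2.6] w 29.1 q [-0.61  0.58  1.5   0.    1.09  1.68] t 19.47
[ 2.86317437  3.08814115 -0.11503889]
```

View pics/z27.png

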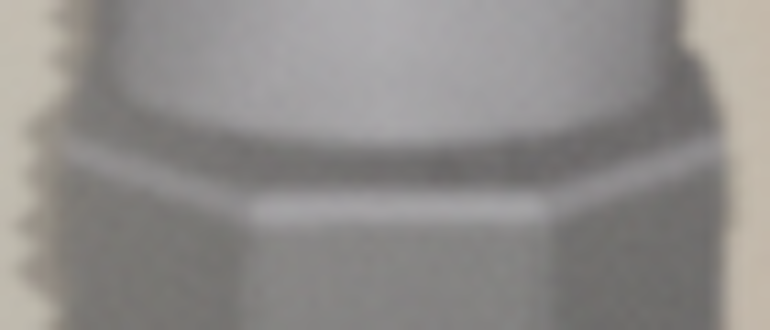

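Call:
apply_moves --pt "15 -4 0 1 0" --pt "15 -2 0 1 0" --pt "15 0 0 0 0" --pt "50 0 0 0 0" --pt "50 0 0 0 0" --pt "50 0 0 0 0" --pt "50 0 0 0 0"

```text
t: 20.1
eef_pos: [0.5814, -0.2732, 0.0438]
eef_rot: [2.939, -1.109, 0.002]
contact_force: [0.3, -0.2, 0.1]
grip_width: 0.52
```

Run:
```python
from h import *
a=np.radians(-41.5)
p=np.array([.607,-.296])-.04*yawdir(a)[:2]
plan([*p,.037],-41.5)
snap('wrist','w28'); crop('w28','z28',225,110,325,260,5)
```

```text
toolx ang -41.4 shift mm [-5.7  0.2  6.7] turn deg 0.1 tcp [ 0.5814 -0.2732  0.0438] F [ 0.3 -0.2  0.1] w 48.4 q [-0.61  0.57  1.51 -0.    1.06  1.68] t 20.1
```

View pics/z28.png

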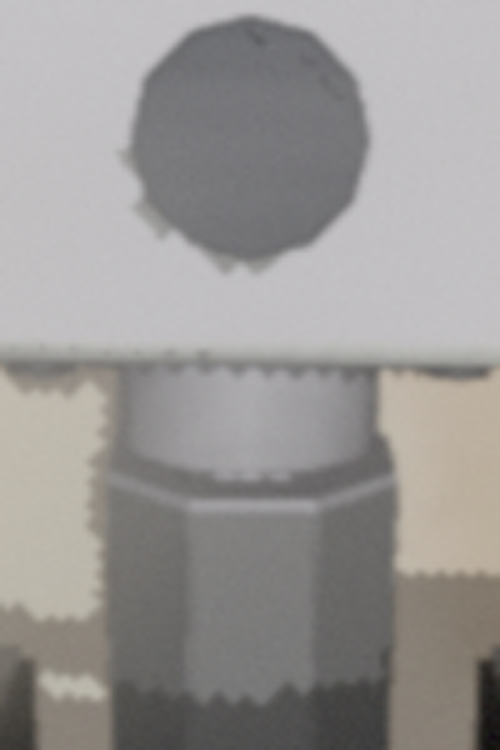

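Run:
```python
from h import *
a=np.radians(-41.5); ax=yawdir(a)[:2]
def s(d,u,v,z): return ((ray(d,u,v,z)[:2]-[.607,-.296])@ax*1000).round(2)
d=load('w28'); print(s(d,276,205,.0613),s(d,276,209.2,.0617),s(d,276,211,.0627))
d=load('w23'); print(s(d,275,124.4,.0613),s(d,275,129,.0617),s(d,275,131.5,.0627))
d=load('w13'); print(s(d,275,186.4,.0613),s(d,275,227.4,.0617),s(d,275,230.5,.0627))
```

```text
-0.46 -2.42 -3.02
-0.42 -3.15 -4.61
0.19 -18.84 -19.98
```

Run:
```python
from h import *
a=np.radians(-41.5); ax=yawdir(a); n=np.array([-ax[1],ax[0],0])
d=load('w18')
for tilt in (0,3,5):
  for l in (3,30,54):
    z=.054-np.tan(np.radians(tilt))*(l-10)/1000
    P=np.array([.607,-.296,z])-ax*l/1000
    A,B=proj(d,P+n*.0147),proj(d,P-n*.0147); print(tilt,l,A.round(1),B.round(1),(B-A)[0].round(1))
```

```text
0 3 [254.5  91.7] [301.   91.8] 46.6
0 30 [255.1 135.3] [300.1 135.5] 45.0
0 54 [255.5 171.8] [299.2 171.9] 43.7
3 3 [254.4  91.6] [301.1  91.8] 46.6
3 30 [255.2 135.2] [299.9 135.4] 44.8
3 54 [255.7 171.2] [299.  171.4] 43.2
5 3 [254.4  91.6] [301.1  91.7] 46.7
5 30 [255.2 135.2] [299.9 135.3] 44.6
5 54 [255.9 170.8] [298.8 171. ] 43.0
```

Run:
```python
from h import *
crop('w18','q',245,80,305,180,7)
im=cv2.cvtColor(cv2.imread('pics/w18.png'),cv2.COLOR_BGR2GRAY).astype(float)
for v in (98,110,125,140,160,168): print(v,im[v,248:306].astype(int).tolist())
```

```text
98 [152, 168, 160, 142, 132, 126, 111, 99, 96, 94, 94, 94, 93, 92, 94, 95, 94, 98, 100, 113, 130, 138, 140, 141, 136, 130, 135, 140, 140, 140, 143, 140, 141, 142, 140, 140, 141, 138, 134, 123, 108, 102, 99, 100, 99, 99, 101, 98, 100, 100, 102, 115, 142, 170, 182, 180, 179, 181]
110 [192, 192, 190, 182, 162, 138, 112, 99, 97, 98, 97, 98, 98, 98, 97, 99, 98, 98, 100, 115, 133, 140, 140, 139, 140, 140, 138, 140, 141, 141, 140, 140, 139, 140, 140, 140, 141, 137, 134, 124, 109, 104, 105, 103, 104, 102, 104, 103, 103, 102, 107, 132, 172, 187, 189, 188, 188, 186]
125 [190, 182, 163, 147, 138, 140, 134, 122, 110, 107, 106, 108, 107, 108, 107, 107, 109, 108, 112, 124, 133, 136, 139, 138, 139, 140, 140, 139, 139, 139, 139, 138, 141, 139, 140, 140, 140, 137, 133, 126, 118, 112, 110, 111, 110, 112, 109, 111, 110, 110, 112, 138, 172, 185, 186, 187, 185, 185]
140 [191, 186, 168, 150, 143, 145, 140, 128, 119, 116, 117, 117, 117, 118, 118, 117, 116, 117, 115, 119, 126, 135, 141, 140, 139, 141, 140, 140, 140, 138, 138, 140, 140, 138, 139, 139, 139, 138, 136, 129, 123, 118, 117, 115, 114, 116, 117, 116, 117, 116, 120, 143, 173, 187, 187, 188, 188, 188]
160 [193, 190, 184, 167, 150, 144, 143, 138, 116, 99, 95, 98, 98, 98, 99, 104, 103, 107, 110, 113, 123, 131, 132, 134, 132, 133, 132, 133, 132, 133, 132, 133, 131, 130, 128, 129, 131, 129, 125, 117, 110, 101, 95, 92, 88, 86, 85, 82, 83, 87, 93, 129, 173, 188, 190, 190, 190, 190]
168 [192, 192, 192, 188, 170, 151, 144, 139, 125, 117, 116, 116, 116, 116, 115, 116, 115, 115, 116, 117, 124, 132, 135, 137, 139, 136, 136, 136, 136, 137, 136, 135, 136, 136, 137, 136, 135, 135, 132, 121, 117, 115, 115, 115, 117, 116, 115, 116, 117, 115, 119, 142, 176, 189, 191, 190, 190, 191]
```

Call:
apply_moves --pt "50 -6 0 3 0" --pt "50 0 0 4 0" --pt "50 0 0 0 0" --pt "15 0 0 0 0" --pt "15 0 0 0 0" --pt "15 0 0 0 0" --pt "15 0 0 0 0" --pt "15 1 0 -1 0" --pt "15 1 0 -1 0" --pt "15 1 0 -1 0" --pt "15 1 0 -1 0" --pt "15 0 0 0 0"

```text
t: 21.15
eef_pos: [0.5771, -0.2691, 0.039]
eef_rot: [-2.937, 1.108, 0.01]
contact_force: [-4.4, 4.8, -2.7]
grip_width: 0.313
```

Run:
```python
from h import *
a=np.radians(-41.5)
p=np.array([.607,-.296])-.04*yawdir(a)[:2]
plan([*p,.037],-41.5)
snap('wrist','w29'); crop('w29','z29',225,110,325,260,5)
print(readout.get_state()['wrist_torque'])
```

```text
toolx ang -41.3 shift mm [0.2 0.3 2. ] turn deg 0.2 tcp [ 0.5771 -0.2691  0.039 ] F [-4.4  4.8 -2.7] w 29.1 q [-0.61  0.57  1.52  0.    1.06  1.68] t 21.15
[ 0.96540092  0.88864226 -0.00553864]
```

View pics/z29.png

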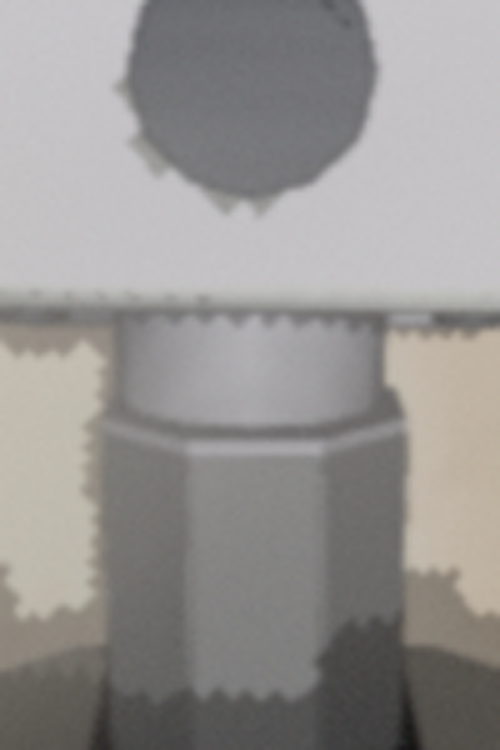

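Call:
apply_moves --pt "15 1 0 -0.5 0" --pt "15 1 0 -0.5 0" --pt "15 1 0 -0.5 0" --pt "15 0 0 0 0"

```text
t: 21.53
eef_pos: [0.5772, -0.2692, 0.0393]
eef_rot: [-2.936, 1.107, 0.019]
contact_force: [-8.4, 8.6, -2.5]
grip_width: 0.312
```

Run:
```python
from h import *
a=np.radians(-41.5)
p=np.array([.607,-.296])-.04*yawdir(a)[:2]
plan([*p,.037],-41.5)
snap('wrist','w30'); crop('w30','z30',225,110,325,260,5)
```

```text
toolx ang -41.3 shift mm [0.1 0.3 2.3] turn deg 0.2 tcp [ 0.5772 -0.2692  0.0393] F [-8.4  8.6 -2.5] w 29.0 q [-0.61  0.58  1.51  0.    1.07  1.68] t 21.53
```

View pics/z30.png

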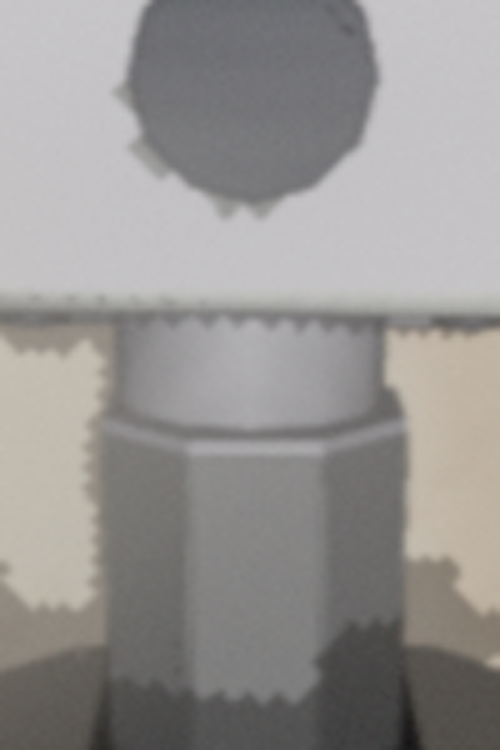

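Call:
apply_moves --pt "15 -2 0 0.5 0" --pt "15 -2 0 0.5 0" --pt "15 0 0 0 0" --pt "45 0 0 0 0" --pt "45 0 0 0 0" --pt "45 0 0 0 0" --pt "45 0 0 0 0" --pt "45 0 0 -15 0" --pt "45 0 0 -25 0" --pt "45 -20 0 -30 0" --pt "45 -20 0 0 0" --pt "45 0 0 0 0"

```text
t: 22.58
eef_pos: [0.5481, -0.2432, 0.1135]
eef_rot: [2.939, -1.108, 0.005]
contact_force: [-0.3, -0.7, -1.0]
grip_width: 0.483
```

Run:
```python
from h import *
plan([.568,.107,.2],None)
snap('wrist','w31'); crop('w31','z31',235,40,325,190,5)
```

```text
toolx ang -41.3 shift mm [-216.  -276.2  -87. ] turn deg 0 tcp [ 0.5481 -0.2432  0.1135] F [-0.3 -0.7 -1. ] w 44.9 q [-0.6   0.43  1.56  0.    1.15  1.69] t 22.58
```

View pics/w31.png

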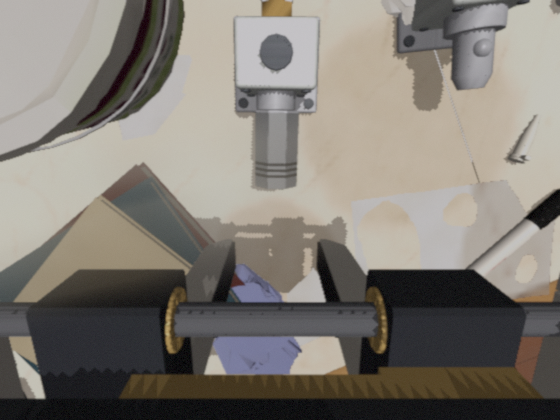

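View pics/z31.png

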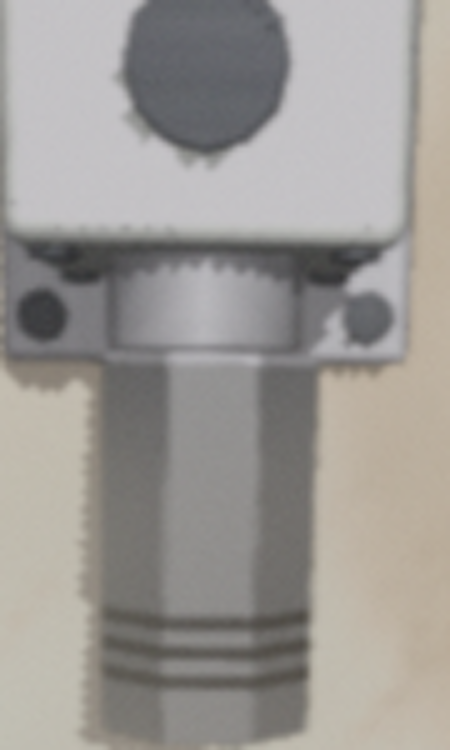

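Run:
```python
from h import *
plan([.50,.145,.17],-35)
```

```text
toolx ang -41.3 shift mm [-293.2 -260.   -58.2] turn deg -6.3 tcp [ 0.5486 -0.2439  0.1124] F [ 0.6 -0.2 -0.3] w 45.0 q [-0.6   0.43  1.56 -0.    1.15  1.69] t 22.63
```

Call:
apply_moves --pt "60 0 0 -30 0" --pt "60 -13 -10 -28 0" --pt "60 -22 -19 0 0" --pt "60 -22 -19 0 0" --pt "60 -22 -20 0 0" --pt "60 -22 -20 0 0" --pt "60 -22 -20 0 0" --pt "60 -22 -20 0 0" --pt "60 -22 -20 0 0" --pt "60 -22 -20 0 0" --pt "60 -22 -20 0 0" --pt "60 -22 -20 0 0" --pt "60 -22 -20 0 0" --pt "60 -22 -20 0 0" --pt "60 -18 -12 0 0" --pt "60 0 0 0 -6" --pt "60 0 0 0 0" --pt "60 0 0 0 0"

```text
t: 24.13
eef_pos: [0.4996, 0.1459, 0.1685]
eef_rot: [2.992, -0.957, 0.0]
contact_force: [0.5, -0.3, -0.1]
grip_width: 0.647
```

Run:
```python
from h import *
plan([.50,.145,.17],-35)
snap('wrist','w32')
```

```text
toolx ang -35.5 shift mm [ 0.8  0.5 -1.5] turn deg -0.5 tcp [0.4996 0.1459 0.1685] F [ 0.5 -0.3 -0.1] w 60.1 q [ 0.07  0.25  1.68 -0.    1.22  2.26] t 24.13
```

View pics/w32.png

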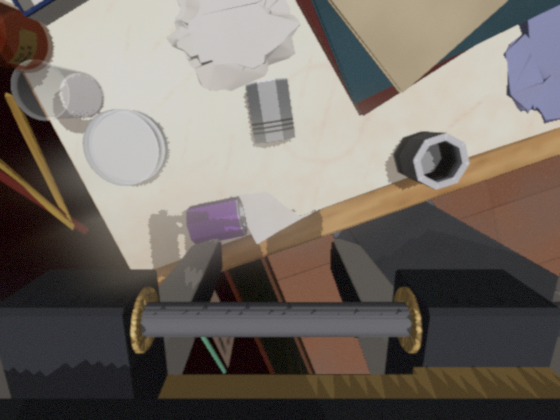

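Run:
```python
from h import *
crop('w32','k',230,65,310,155,7)
```

```text
(no output)
```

View pics/k.png

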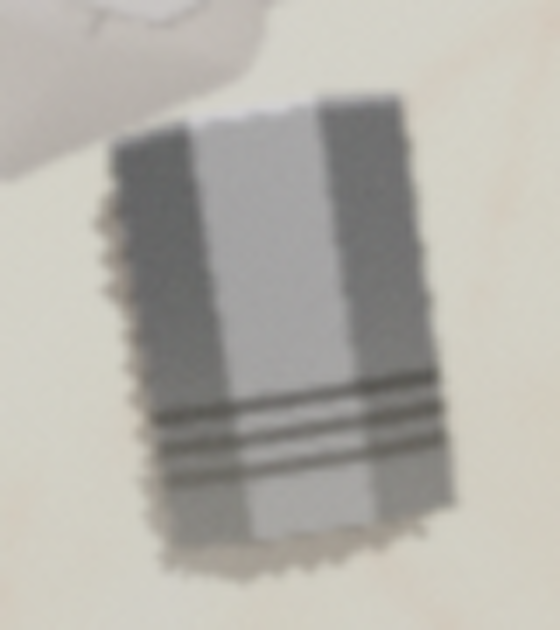

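Run:
```python
from h import *
d=load('w32')
A=ray(d,230+253/7,65+112/7,.0384);B=ray(d,230+313/7,65+531/7,.0384);print(A,B,np.linalg.norm(A-B));c=(A+B)/2
ang=np.degrees(np.arctan2(*(A-B)[1::-1])); 
for p,q in (((188,120),(250,540)),((318,103),(377,522))):
    a=ray(d,230+p[0]/7,65+p[1]/7,.0384);b=ray(d,230+q[0]/7,65+q[1]/7,.0384);print(np.degrees(np.arctan2(*(a-b)[1::-1])))
print(c,ang); plan([c[0],c[1],.08],ang); plan([c[0],c[1],.004],ang)
```

```text
[0.58840312 0.09259355 0.0384    ] [0.54318966 0.1158331  0.0384    ] 0.05083634112813585
-27.3740983572867
-26.909903248122006
[0.56579639 0.10421333 0.0384    ] -27.2029917206779
toolx ang -35.5 shift mm [77.9 -4.9 88.5] turn deg -8.3 tcp [0.4996 0.1455 0.1685] F [-0.1 -0.2 -0.1] w 60.0 q [ 0.07  0.25  1.68 -0.    1.22  2.26] t 24.18
toolx ang -35.5 shift mm [ 77.8  -4.9 164.5] turn deg -8.3 tcp [0.4996 0.1455 0.1685] F [-0.1 -0.2 -0.1] w 60.0 q [ 0.07  0.25  1.68 -0.    1.22  2.26] t 24.18
```

Call:
apply_moves --pt "62 26 -2 10 0" --pt "62 26 -2 20 0" --pt "62 26 -1 20 0" --pt "62 0 0 20 -4" --pt "62 0 0 15 -4" --pt "62 0 0 0 0" --pt "62 0 0 0 0"

```text
t: 24.77
eef_pos: [0.5651, 0.1038, 0.083]
eef_rot: [3.05, -0.75, -0.004]
contact_force: [-0.3, -0.2, 0.3]
grip_width: 0.664
```

Run:
```python
from h import *
plan([.5658,.1042,.004],-27.2)
snap('wrist','w33')
```

```text
toolx ang -27.6 shift mm [ 0.6 -0.7 79. ] turn deg -0.4 tcp [0.5651 0.1038 0.083 ] F [-0.3 -0.2  0.3] w 61.8 q [-0.01  0.43  1.65 -0.    1.07  2.04] t 24.77
```

View pics/w33.png

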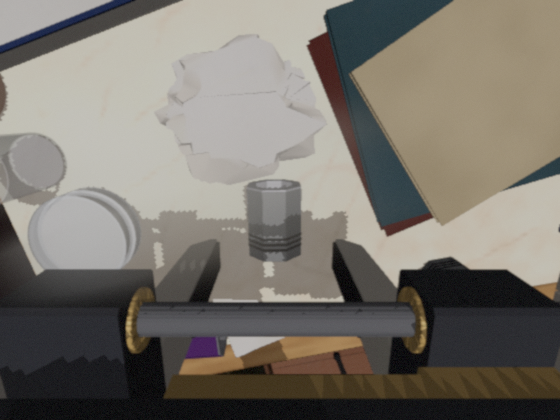

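Call:
apply_moves --pt "52 0 0 10 0" --pt "52 0 0 18 0" --pt "52 0 0 20 0" --pt "52 0 0 18 0" --pt "52 0 0 9 0" --pt "52 0 0 3 0" --pt "52 0 0 0 0"

```text
t: 25.4
eef_pos: [0.5654, 0.1049, 0.0058]
eef_rot: [3.052, -0.744, -0.0]
contact_force: [-0.0, -0.1, 0.0]
grip_width: 0.56
```

Run:
```python
from h import *
plan([.5658,.1042,.004],-27.2)
snap('wrist','w34')
```

```text
toolx ang -27.4 shift mm [0.7 0.5 1.8] turn deg -0.2 tcp [0.5654 0.1049 0.0058] F [-0.  -0.1  0. ] w 52.1 q [-0.01  0.52  1.72 -0.    0.9   2.04] t 25.4
```

View pics/w34.png

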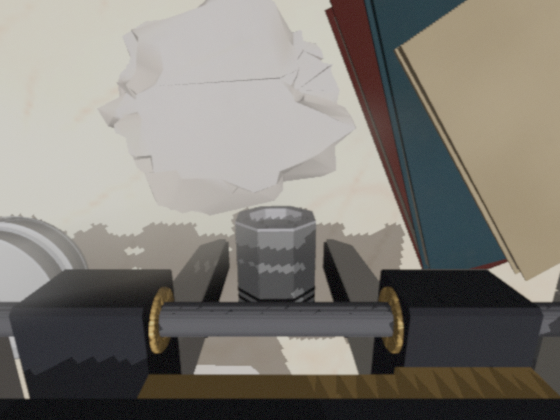

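Good; close and check.

Call:
apply_moves --pt "25 0 0 1 0" --pt "25 0 0 0 0" --pt "25 0 0 0 0" --pt "25 0 0 0 0" --pt "25 0 0 0 0"

```text
t: 25.87
eef_pos: [0.5662, 0.1049, 0.0058]
eef_rot: [-3.052, 0.743, -0.003]
contact_force: [-0.1, 0.5, 4.6]
grip_width: 0.408
```

Run:
```python
from h import *
a=np.radians(-36)
p=np.array([.5585,-.4224])-.08*yawdir(a)[:2]; print(p)
plan([*p,.13],-36)
```

```text
[ 0.49377864 -0.37537718]
toolx ang -27.4 shift mm [ 156.6  459.7 -124.3] turn deg 8.6 tcp [0.5662 0.1049 0.0058] F [-0.1  0.5  4.6] w 38.0 q [-0.01  0.52  1.72  0.    0.9   2.04] t 25.87
```

Call:
apply_moves --pt "25 0 0 -15 0" --pt "25 0 0 -30 0" --pt "25 0 0 -35 0" --pt "25 5 15 -35 0" --pt "25 10 30 -10 0" --pt "25 11 32 0 0" --pt "25 11 32 0 0" --pt "25 11 32 0 0" --pt "25 11 32 0 0" --pt "25 11 32 0 0" --pt "25 11 32 0 0" --pt "25 11 32 0 0" --pt "25 11 32 0 0" --pt "25 11 32 0 0" --pt "25 11 32 0 0" --pt "25 11 32 0 0" --pt "25 11 32 0 0" --pt "25 10 31 0 0" --pt "25 0 0 0 4" --pt "25 0 0 0 4"

```text
t: 27.53
eef_pos: [0.4925, -0.3781, 0.1292]
eef_rot: [-2.99, 0.964, 0.001]
contact_force: [-0.2, 0.7, 0.7]
grip_width: 0.41
```

Run:
```python
from h import *
a=np.radians(-36)
p=np.array([.5585,-.4224])-.08*yawdir(a)[:2]
plan([*p,.13],-36);plan([*p,.04],-36)
snap('wrist','w35')
```

```text
toolx ang -35.7 shift mm [-0.6 -3.  -0.8] turn deg 0.3 tcp [ 0.4925 -0.3781  0.1292] F [-0.2  0.7  0.7] w 38.1 q [-0.83  0.45  1.48 -0.    1.21  1.36] t 27.53
toolx ang -35.7 shift mm [-0.5 -3.  89.2] turn deg 0.3 tcp [ 0.4925 -0.3781  0.1292] F [-0.2  0.7  0.7] w 38.1 q [-0.83  0.45  1.48 -0.    1.21  1.36] t 27.53
```

View pics/w35.png

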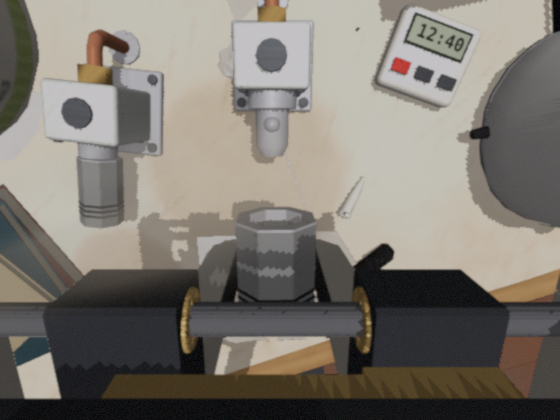

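Call:
apply_moves --pt "25 0 -1.5 20 0" --pt "25 0 -1.5 25 0" --pt "25 0 0 25 0" --pt "25 0 0 18 0" --pt "25 0 0 6 0" --pt "25 0 0 0 0" --pt "25 0 0 0 0" --pt "25 0 0 0 0"

```text
t: 28.25
eef_pos: [0.4961, -0.3741, 0.0374]
eef_rot: [2.992, -0.953, 0.003]
contact_force: [0.7, -0.0, -0.1]
grip_width: 0.41
```

Run:
```python
from h import *
a=np.radians(-36)
p=np.array([.5585,-.4224])-.08*yawdir(a)[:2]
plan([*p,.0346],-36)
snap('wrist','w36');crop('w36','m',205,60,345,300,2.5);crop('w36','n',225,70,325,190,5)
plan([*p,.0346],-36)
```

```text
toolx ang -35.3 shift mm [-1.2  2.4  2.8] turn deg 0.7 tcp [ 0.4961 -0.3741  0.0374] F [ 0.7 -0.  -0.1] w 38.1 q [-0.83  0.55  1.57  0.    1.02  1.36] t 28.25
toolx ang -35.3 shift mm [-1.3  2.3  2.9] turn deg 0.7 tcp [ 0.4962 -0.3743  0.0376] F [ 0.5  0.1 -0.3] w 37.8 q [-0.83  0.55  1.57 -0.    1.02  1.36] t 28.3
```

View pics/m.png

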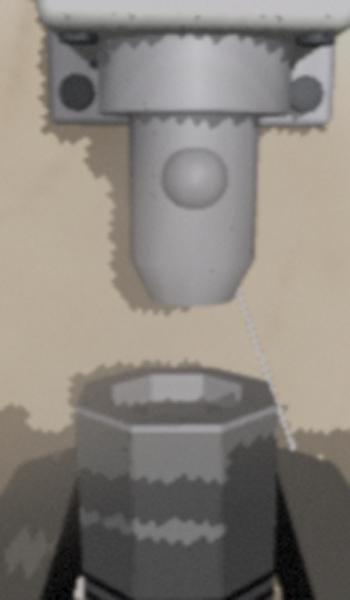

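View pics/n.png

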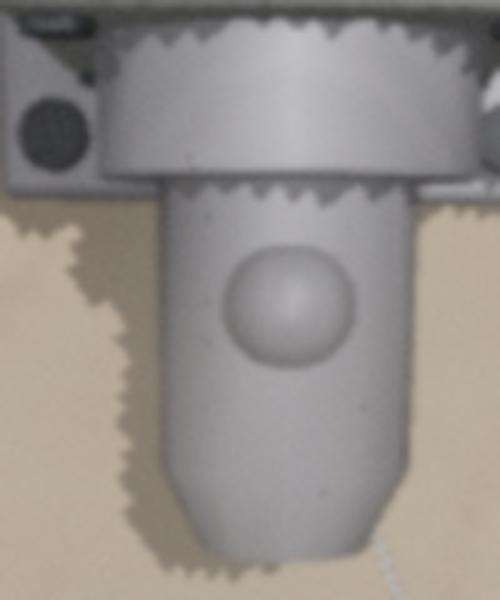

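Call:
apply_moves --pt "25 0 2.6 1.5 0" --pt "25 0 0 1.5 0.5" --pt "25 0 0 0 0" --pt "25 0 0 0 0" --pt "25 0 0 0 0"

```text
t: 28.72
eef_pos: [0.4937, -0.3755, 0.033]
eef_rot: [2.989, -0.967, 0.0]
contact_force: [0.0, 0.3, -0.8]
grip_width: 0.412
```

Run:
```python
from h import *
a=np.radians(-36)
p=np.array([.5585,-.4224])-.08*yawdir(a)[:2]
plan([*p,.0346],-36)
snap('wrist','w37');crop('w37','m',205,60,345,300,2.5);crop('w37','n',225,70,325,190,5)
plan([*p,.0346],-36)
```

```text
toolx ang -35.9 shift mm [-0.1 -0.2 -1.6] turn deg 0.1 tcp [ 0.4937 -0.3755  0.033 ] F [ 0.   0.3 -0.8] w 38.3 q [-0.83  0.55  1.58  0.    1.01  1.37] t 28.72
toolx ang -35.9 shift mm [-0.1 -0.2 -1.6] turn deg 0.1 tcp [ 0.4938 -0.3756  0.033 ] F [-0.5  1.3  0.1] w 38.3 q [-0.83  0.55  1.58  0.    1.01  1.37] t 28.77
```

View pics/m.png

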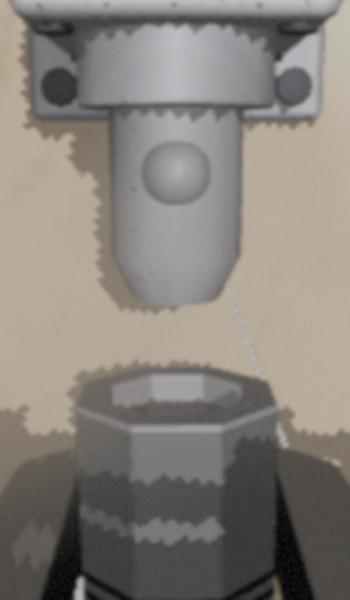

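View pics/n.png

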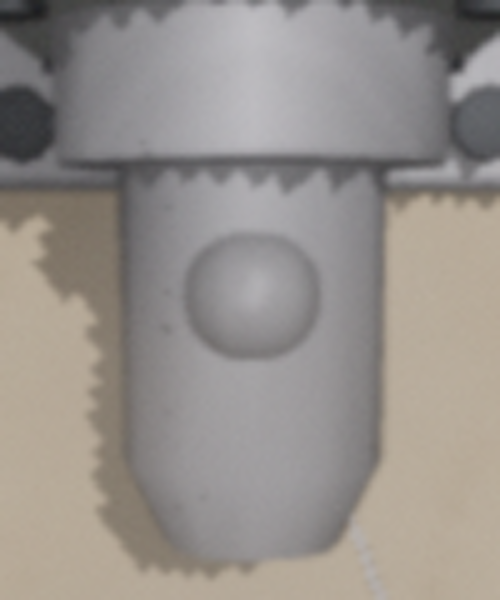

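Call:
apply_moves --pt "25 0 0 -1.6 0" --pt "25 8 0 0 0" --pt "25 8 0 0 0" --pt "25 6 0 0 0" --pt "25 5 0 0 0" --pt "25 5 0 0 0" --pt "25 3 0 0 0" --pt "25 0 0 0 0" --pt "25 0 0 0 0"

```text
t: 29.52
eef_pos: [0.5221, -0.3959, 0.0342]
eef_rot: [-2.989, 0.967, 0.001]
contact_force: [-0.0, 0.8, -0.6]
grip_width: 0.407
```

Run:
```python
from h import *
a=np.radians(-36)
p=np.array([.5585,-.4224])-.026*yawdir(a)[:2]
plan([*p,.0346],-36)
snap('wrist','w38')
plan([*p,.0346],-36)
```

```text
toolx ang -35.8 shift mm [19.   0.1 -0.4] turn deg 0.2 tcp [ 0.5221 -0.3959  0.0342] F [-0.   0.8 -0.6] w 37.8 q [-0.82  0.6   1.48 -0.    1.06  1.38] t 29.52
toolx ang -35.8 shift mm [19.2  0.1 -0.4] turn deg 0.2 tcp [ 0.5219 -0.3958  0.0342] F [-0.7 -0.3 -0.9] w 38.2 q [-0.82  0.6   1.48 -0.    1.06  1.38] t 29.57
```

View pics/w38.png

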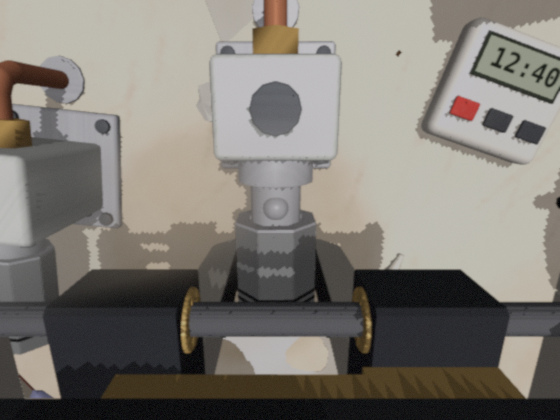

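Call:
apply_moves --pt "25 3 0 0 0" --pt "25 3 0 0 0" --pt "25 3 0 0 0" --pt "25 3 0 -0.5 0" --pt "25 3 0 -0.5 0" --pt "25 2 0 0 0" --pt "25 2 0 0 0" --pt "25 0 0 0 0"

```text
t: 30.23
eef_pos: [0.537, -0.4067, 0.035]
eef_rot: [-2.988, 0.967, 0.003]
contact_force: [-1.9, 2.2, 0.7]
grip_width: 0.412
```

Run:
```python
from h import *
a=np.radians(-36)
p=np.array([.5585,-.4224])-.026*yawdir(a)[:2]
plan([*p,.0346],-36)
snap('wrist','w39');crop('w39','m',225,160,325,260,6)
```

```text
toolx ang -35.9 shift mm [0.6 0.  0.4] turn deg 0.1 tcp [ 0.537  -0.4067  0.035 ] F [-1.9  2.2  0.7] w 38.3 q [-0.81  0.63  1.42 -0.    1.09  1.38] t 30.23
```

View pics/m.png

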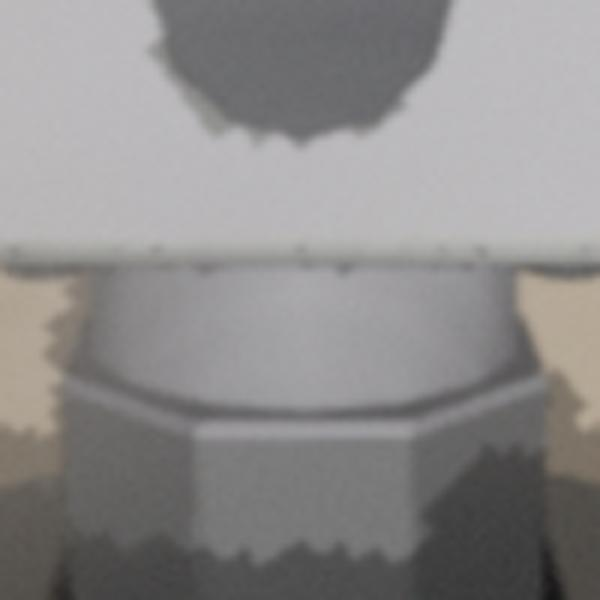

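Call:
apply_moves --pt "25 1 0 -0.4 0" --pt "25 1 0 -0.4 0" --pt "25 1 0 -0.4 0" --pt "25 1 0 -0.4 0" --pt "25 0 0 0 0"

```text
t: 30.7
eef_pos: [0.5371, -0.4067, 0.0352]
eef_rot: [-2.986, 0.966, 0.015]
contact_force: [-10.6, 5.6, 0.0]
grip_width: 0.411
```

Run:
```python
from h import *
a=np.radians(-36)
p=np.array([.5585,-.4224])-.026*yawdir(a)[:2]
plan([*p,.0346],-36)
snap('wrist','w40');crop('w40','m',225,160,325,260,6)
```

```text
toolx ang -35.8 shift mm [0.6 0.1 0.6] turn deg 0.2 tcp [ 0.5371 -0.4067  0.0352] F [-10.6   5.6   0. ] w 38.3 q [-0.81  0.64  1.41 -0.    1.1   1.38] t 30.7
```

View pics/m.png

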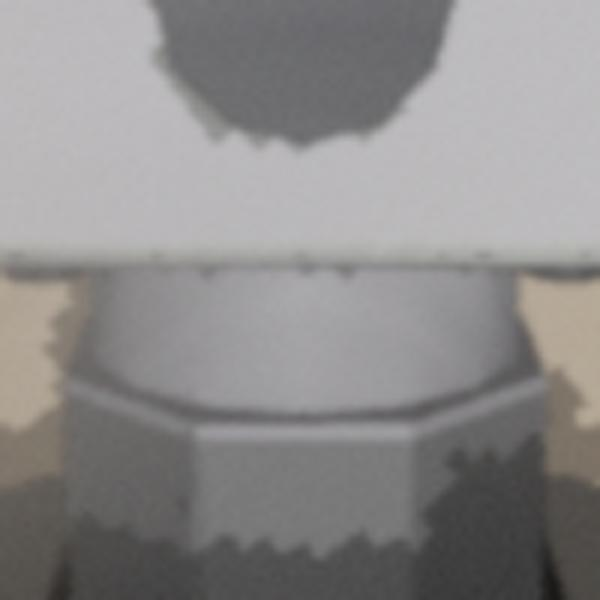

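Hard stop and flush against the shoulder. Relax, release, retract and look.

Call:
apply_moves --pt "25 -2 0 0.7 0" --pt "25 -1.5 0 0.5 0" --pt "25 0 0 0 0" --pt "55 0 0 0 0" --pt "55 0 0 0 0" --pt "55 0 0 0 0" --pt "55 0 0 0 0" --pt "55 0 0 -15 0" --pt "55 0 0 -25 0" --pt "55 -20 0 -30 0" --pt "55 -30 0 -10 0" --pt "55 0 0 0 0"

```text
t: 31.75
eef_pos: [0.4958, -0.3767, 0.1192]
eef_rot: [2.988, -0.966, 0.003]
contact_force: [-0.2, 1.0, -0.2]
grip_width: 0.593
```

Run:
```python
from h import *
plan([.46,-.29,.2],-40)
snap('wrist','w41');crop('w41','m',225,50,325,190,5)
```

```text
toolx ang -35.8 shift mm [-79.6 -49.2 -81. ] turn deg 4.2 tcp [ 0.4958 -0.3767  0.1192] F [-0.2  1.  -0.2] w 55.2 q [-0.83  0.46  1.49 -0.    1.19  1.37] t 31.75
```

View pics/m.png

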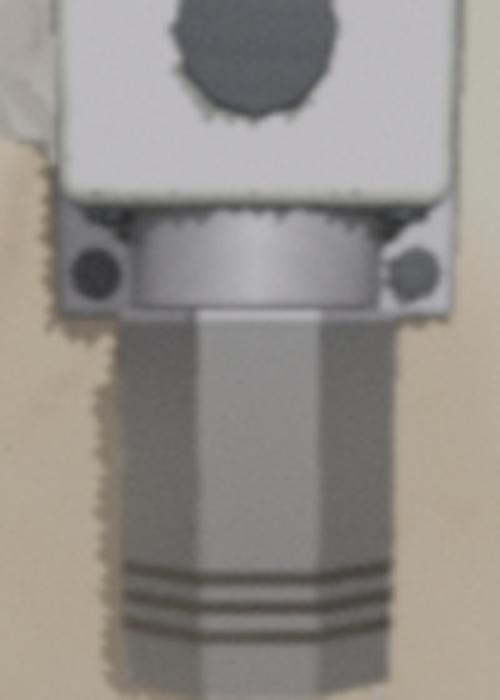

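View pics/w41.png

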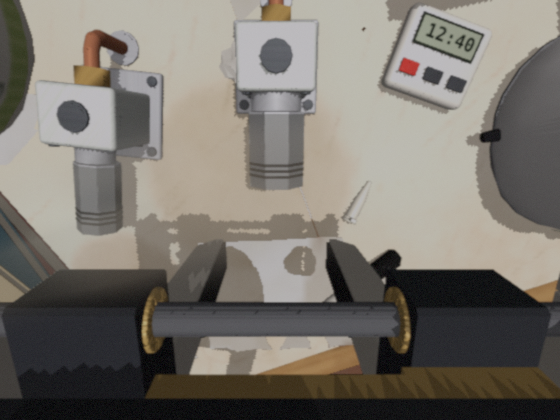

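Call:
apply_moves --pt "55 0 0 -30 0" --pt "55 0 -20 -10 0" --pt "55 0 -25 0 0" --pt "55 -5 -25 0 0" --pt "55 0 -20 0 0" --pt "55 0 0 0 5" --pt "55 0 0 0 0" --pt "55 0 0 0 0"

```text
t: 32.47
eef_pos: [0.5466, -0.3025, 0.1554]
eef_rot: [2.945, -1.092, 0.0]
contact_force: [-1.0, -0.9, -1.0]
grip_width: 0.589
```

Run:
```python
from h import *
plan([.46,-.29,.2],-40)
snap('wrist','w42')
d=load('w42'); u,v=proj(d,[.607-.01,-.296+.009,.06]).astype(int); print(u,v)
crop('w42','m',max(u-50,0),max(v-50,0),u+50,v+70,5)
```

```text
toolx ang -40.7 shift mm [-73.8  47.  -44.6] turn deg -0.7 tcp [ 0.5466 -0.3025  0.1554] F [-1.  -0.9 -1. ] w 54.8 q [-0.68  0.44  1.44 -0.    1.27  1.6 ] t 32.47
220 175
```

View pics/w42.png

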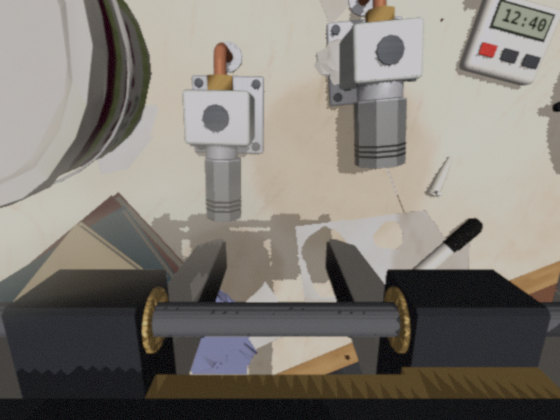

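View pics/m.png

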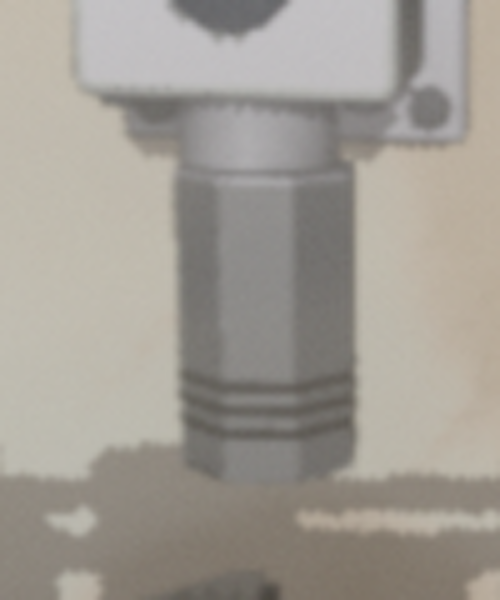

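Call:
apply_moves --pt "55 0 0 -30 0" --pt "55 -20 0 -30 0" --pt "55 -35 0 -30 0" --pt "55 -35 0 0 0" --pt "55 -35 10 0 0" --pt "55 -35 20 0 0" --pt "55 -20 20 0 0" --pt "55 0 20 0 0" --pt "55 0 20 0 0" --pt "55 0 0 0 0"

```text
t: 33.35
eef_pos: [0.3517, -0.2574, 0.2434]
eef_rot: [2.941, -1.098, 0.001]
contact_force: [-0.0, -0.2, -0.7]
grip_width: 0.591
```

Run:
```python
from h import *
plan([.46,-.29,.2],-40)
snap('top','t43')
A=cv2.imread('pics/top0.png');B=cv2.imread('pics/t43.png')
cv2.imwrite('pics/cmp.png',cv2.addWeighted(cv2.absdiff(A,B),1,B,0.0,0))
```

```text
toolx ang -41.0 shift mm [103.1 -46.4  43.5] turn deg -1.0 tcp [ 0.3517 -0.2574  0.2434] F [-0.  -0.2 -0.7] w 55.0 q [-0.89  0.03  1.75 -0.    1.36  1.4 ] t 33.35
```

View pics/t43.png

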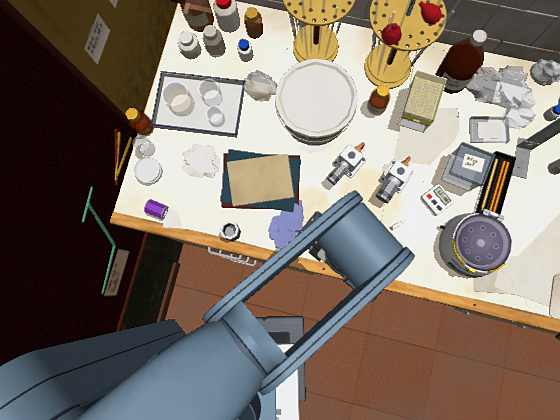

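View pics/cmp.png

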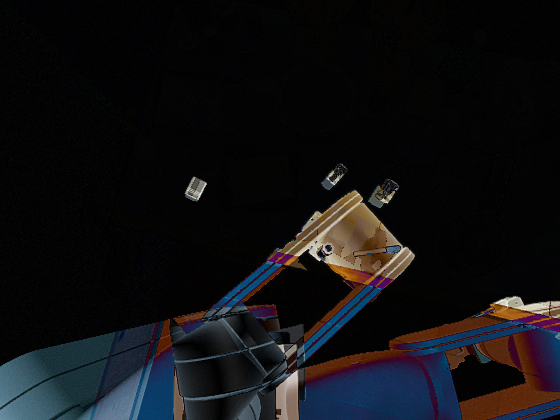

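Only the two caps changed; the spare, bowl, books, petri dishes, timer and microtube are unchanged. The marker is hidden by the arm here, but it looked in place in w42.

Run:
```python
from h import *
d0=load('w3');d=load('w42')
P=ray(d0,345,77,.008); print(P)
# marker cap end in w2 vs w42
d2=load('w2'); print(ray(d2,432,172,.008),ray(d,475,228,.008))
sign_off()
```

```text
[ 0.37736169 -0.31836355  0.008     ]
[ 0.38854877 -0.43255152  0.008     ] [ 0.38688232 -0.43336495  0.008     ]
the job is handed in; nothing more can be done
```

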